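# Press a trolley wheel's bearing home and ease the sprung lever back up

### The job

Put the trolley wheel, bearing side up, into the nest on the press's slide, push the slide back to its stop under the ram, and bring the lever all the way down so that the bearing is pressed flush into the wheel. The lever is sprung: ease it slowly back up to its top stop instead of letting it fly up, then let go. Leave the wheel in the press, and the tin, the carton and the spanner where they are.

Things in the scene. Friction and masses are not known exactly. Their poses are not given: they have to be found in the camera images.
- press: Fixed green hand lever press. Origin at bench level under the ram; x axis from its open front to the column at the back, y to its left, z up; front faces the robot within 0.2 rad. Head 66 wide, 135 to 225 above the bench, from x = -32 to 110, with the ram and its collar (x, y within 20) rising to 263. Column from x = 52 back. Bed plate 120 wide, x = -190 to 120, 16 high.
- ram_pad (a point): Underside of the ram's pressing pad (22 diameter), on the press's vertical ram axis x = 0, y = 0: 86 above the bench with the lever up. It goes down 20 mm per rad of lever travel.
- slide (a joint): Aluminium slide plate, 86 wide (y), 155 long, top 38 above the bench, on two rails along the press's x axis. Value in m: 0 = fully back at its stop, nest under the ram; 0.11 = fully out to the front. Friction about 2 N; it stays where it is left.
- nest (a point): Centre of the nest floor on the slide, 38 above the bench; axes as the press. Two curved jaws, 8 high and 9 thick, at the front (-x) and back (+x) form a circle of 34.5 radius (wheel radius 32, 2.5 play); between them, on the +y and -y sides, it is open over 48 mm for the fingers that hold the wheel.
- slide_knob (a point): Centre of the slide's upright red grip, a vertical round post of radius 11, from 52 to 76 above the bench (stem below: radius 6), 95 in front (-x) of the nest centre; this point is 64 above the bench. Push it towards the press's +x.
- lever (a joint): Press lever on the right (-y) side. Value in rad: 0 = up at its top stop, 60 degrees above level, leaning to the front; 1.1 = down at its bottom stop, 3 degrees below level, pointing to the front. A spring always drives it up (1.5 N at the knob when up, 5 N when down); pushing down takes up to 10 N while the bearing goes in. Let go anywhere but at the top it flies up.
- lever_knob (a point): Centre of the black ball knob, 32 diameter, at the lever's end, 170 from the shaft; 317 above the bench when up, 161 when down. It moves with the lever.
- lever_shaft (a point): Point on the lever's shaft axis in the knob's plane of swing: x = 35, y = -75 in the press frame, 170 above the bench; the axis is parallel to the press's y. At lever value q the knob centre is 170 cos(1.047 - q) in front (-x) of and 170 sin(1.047 - q) above it.
- wheel: Trolley wheel lying flat on the bench: grey tread, white hub, 64 diameter, 26 thick, about 110 to 180 g. Origin at the centre of its underside, z up through the hub. The steel bearing faces up.
- bearing (a joint): Steel ball bearing, 26 diameter, started in the wheel's hub. Value in m: 0 = stands 6 mm proud of the hub; 0.006 = flush. It slides in against about 40 N of friction and stays.
- tin: Grease tin, yellow band, 68 diameter, 65 high, standing. Origin at the centre of its underside. Bystander.
- carton: Small cardboard box of bearings, 70 x 70 x 45 high. Origin at the centre of its underside. Bystander.
- spanner: Steel spanner lying on the bench, about 170 long along its x axis. Bystander.
Things that resemble listed ones, but are neither listed nor needed, are in the scene too. Leave any purple or yellow look-alike of the wheel alone.

How it is judged (in metres and radians):
On the way, in this order (a step that is already met when the one before it is completed fails the run):
1. the wheel sits flat in the nest, bearing up (horizontal distance between wheel and nest below 0.005 m and z of wheel in the frame of nest between -0.003 and 0.003 m and angle between wheel's own z axis and vertical below 0.08 rad and value of joint slide above 0.03 m), for 0.2 s.
2. the slide is home against its stop with the wheel in the nest (value of joint slide below 0.005 m and horizontal distance between wheel and nest below 0.005 m), for 0.2 s.
3. the lever is fully down and the bearing pressed in (value of joint lever above 1.03 rad and value of joint bearing above 0.0045 m and value of joint slide below 0.005 m), for 0.1 s.
At the end, for the whole second after the job is handed in: The bearing is pressed in to within 1.5 mm of flush, the wheel lies flat in the nest (centre within 5 mm, underside within 3 mm of the nest floor), the slide is within 6 mm of its back stop, and the lever is released and up within 0.05 rad of its top stop (value of joint lever below 0.05 rad and value of joint bearing above 0.0045 m and value of joint slide below 0.006 m and horizontal distance between wheel and nest below 0.005 m and z of wheel in the frame of nest below 0.003 m and angle between wheel's own z axis and vertical below 0.08 rad and linear speed of wheel below 0.02 m/s); the robot touches nothing.
It fails at once if the lever springs up: it rises faster than 2 rad/s (0.34 m/s at the knob) (velocity of joint lever below -2 rad/s).
It fails at once if the tin is moved more than 30 mm (distance of tin from where it was at the start of the episode above 0.03 m).
It fails at once if the carton is moved more than 30 mm (distance of carton from where it was at the start of the episode above 0.03 m).
It fails at once if the spanner is moved more than 30 mm (distance of spanner from where it was at the start of the episode above 0.03 m).
It also fails if it takes over 72 s, if anything falls off the work surface, if the arm or the gripper's body presses on something with over 40 N, if the wrist force passes 120 N, or if a joint passes its speed limit or range.

### The arm

A 6-joint arm with a two-finger parallel gripper is mounted at the origin on the work surface. World frame = base frame: x ahead of the robot, y to its left, z up, the work surface at z = 0. Lengths are in mm, angles in degrees, forces in N, time in s.
With the tool pointing down it reaches from about 300 to 850 mm from the base axis. Payload 4.2 kg.
Tool frame: the origin (TCP) lies at the very end of the fingers, on their centre line; the grasp point (between the pads) lies 19 mm behind it; z points along the fingers, x is the direction in which the jaws open and shut, and the axes are right-handed (so a half turn about z gives the same grasp; the last joint's range is limited). The gripper opens to 91 mm and grips with 3 to 60 N. Pads are 32 mm wide; open, the fingers measure 118 mm over their backs; the gripper's body (76 mm by 178 mm) begins 60 mm behind the grasp point.
Start: joints at [-74.714, 18.312, 89.639, -0, 72.044, -1.146], TCP at [162.661, -551.529, 213.976] pointing down, gripper open.
Joint ranges: [-177.97, 177.97], [-48.28, 115.42], [12.27, 149.76], [-77.06, 257.06], [2.81, 150.46], [-146.56, 146.56]. Speed limits (degrees/s): [147.25, 147.25, 180, 180, 180, 180].

### API

Orientations are given as [roll, pitch, yaw] about the fixed x, y, z axes, in that order (R = Rz(yaw) Ry(pitch) Rx(roll)).
In Python, from workcell import env gives the robot as it stands.
- The arm moves only by the tool servo_tool, never from a script. Its argument "plan" is a list of rows, each a list of 3 entries, a list of its own where there are three numbers: the turn, a rotation vector about the tool's x, y, z in degrees, then the shift along the tool's x, y, z in mm, then the finger opening in mm, from 0 to 91.2. In form: [[[ax, ay, az], [dx, dy, dz], claw], ...]. A call has exactly 10 rows; each row shifts and turns the pose as measured when the row begins, along the tool's axes as they then stand; what a row does not reach is not made up. A row lasts 1/8 s, in which the tool goes at most 62.5 mm and 10.7 degrees, less where a joint would pass 70% of its speed; a pose out of reach is approached as far as the arm can. A call with a gripper value outside its range is refused whole. The fingers move at their own pace and stop on an object; "squeeze" is the grip in N (left out, the last holds). Time passes only in rows, so rows that do not move let the fingers close, or fill a call up. It gives the time, the measured TCP pose, the force and the opening at its end, in the units of the state.
- env.state(): the state, without advancing time (a new reading comes with each control period).
- env.grab_frame(name): name is "scene" or "top" or "wrist"; returns a dict with "pixels" (400x640x3 uint8, red, green, blue), "intrinsics" (3x3 intrinsics, pixels), "eye" and "attitude" of the camera in the world. Camera axes: x right, y up, looking along -z (the intrinsics and any distortion apply to the point x, -y, -z); pixel columns grow to the right and rows downward; lengths in mm; the calibration is good to about 2 mm. The wrist camera is an equidistant fisheye: a pixel r from the principal point sees the ray r / f radians off the axis. A picture is of the moment at which its call begins. There is no depth.
- env.job_done(): hands the job in, once; it reports no verdict.
The state is a dict: "time_s": time; "qpos": joint angles; "qvel": joint speeds; "effort": joint torques, N m; "ee_pos": TCP position; "ee_rot": TCP orientation; "force": force on the tool from outside, world axes, zero at the start; "torque": the same for the moment, N m; "gripper_width": finger opening in mm.
Only numpy, scipy, OpenCV 4.12 (cv2) and the standard library are available. Lean on these libraries where they do the work, as an engineer would, in place of code of your own. Each camera call takes 0.05 s, during which the arm holds its last target.

## Working session

There is one attempt and no reset: what is moved stays moved. The work goes in short steps, Python scripts to look and compute and a tool call to move; the robot and the scene stay as the last step left them, time stands still between calls to the robot, and variables do not carry over. Pictures are saved under pics/ and viewed, and the job is handed in when it is done.

Besides the shell and the picture viewer there is one more tool, called as name(argument=value, ...), one argument or row to a line, values as JSON. servo_tool: Moves the arm, as the interface text tells. Its arguments: {"type":"object","properties":{"plan":{"type":"array"},"squeeze":{"type":"number"}},"required":["plan"]}

```bash
mkdir -p pics; ls; python3 - <<'E'
from workcell import env
import cv2
s=env.state();print({k:s[k] for k in ('time_s','ee_pos','ee_rot','force','gripper_width')})
for n in ('scene','top','wrist'):
    f=env.grab_frame(n);cv2.imwrite(f'pics/{n}0.png',f['pixels'][:,:,::-1]);print(n,f['intrinsics'],f['eye'],f['attitude'])
E
```

```text
pics
{'time_s': 0.0, 'ee_pos': array([ 162.51590651, -551.02220668,  213.12685746]), 'ee_rot': array([ 1.79999454e+02,  1.01166860e-01, -7.35671784e+01]), 'force': array([0.02991442, 0.3640856 , 0.33143543]), 'gripper_width': 91.434088516453}
scene [[440.30918738   0.         312.11204373]
 [  0.         440.30918738 196.85977463]
 [  0.           0.           1.        ]] [1313.19832944  199.96586676 1234.00452105] [ 37.27184798  -0.58293532 104.0768245 ]
top [[400.84382717   0.         324.13110709]
 [  0.         400.84382717 200.24679987]
 [  0.           0.           1.        ]] [ 373.72808691   23.33070557 1238.5011346 ] [ 10.96291244  -1.02680892 -89.08162459]
wrist [[309.70691629   0.         318.83088574]
 [  0.         309.70691629 197.41189941]
 [  0.           0.           1.        ]] [ 235.38535265 -530.86132528  383.7511396 ] [-15.66761945   0.1202513  -73.5707829 ]
```

View pics/scene0.png

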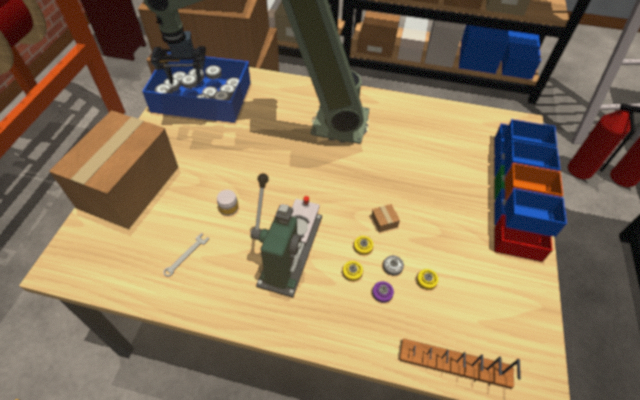

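View pics/top0.png

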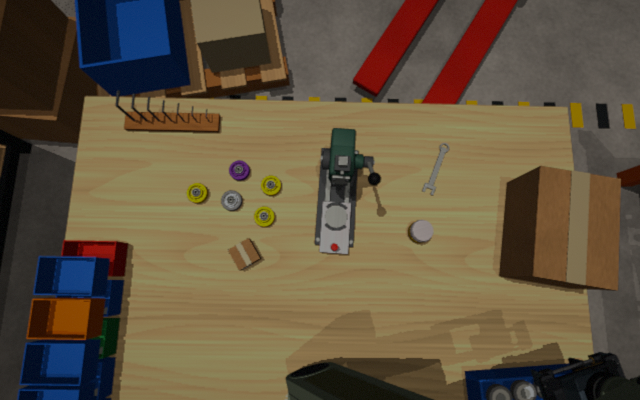

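View pics/wrist0.png

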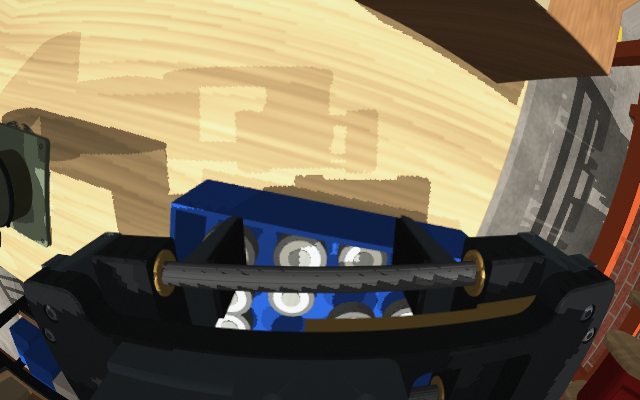

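The top view shows the grey wheel at (231,200) among yellow and purple look-alikes. The press is at about (340,170), the nest at (336,216), the red knob at (335,248) and the black lever ball at (374,179). The tin is at (420,232) and the carton at (244,254). The gripper is above the blue bin. Next I measure these.

```bash
cat > h.py <<'E'
import numpy as np, cv2
from scipy.spatial.transform import Rotation as R
from workcell import env
class Cam:
    def __init__(s,name):
        f=env.grab_frame(name); s.name=name; s.img=f['pixels']; s.K=np.array(f['intrinsics']); s.eye=np.array(f['eye']); s.R=R.from_euler('xyz',f['attitude'],degrees=True).as_matrix()
    def ray(s,px):
        u,v=px; x=(u-s.K[0,2])/s.K[0,0]; y=(v-s.K[1,2])/s.K[1,1]
        if s.name=='wrist':
            r=np.hypot(x,y); k=np.sin(r)/max(r,1e-9); d=np.array([x*k,-y*k,-np.cos(r)])
        else: d=np.array([x,-y,-1.])
        return s.R@d
    def plane(s,px,z):
        d=s.ray(px); return s.eye+d*(z-s.eye[2])/d[2]
    def proj(s,p):
        c=s.R.T@(np.array(p)-s.eye); x,y,z=c[0],-c[1],-c[2]
        if s.name=='wrist':
            n=np.hypot(x,y); t=np.arctan2(n,z); x,y=x/n*t,y/n*t
        else: x,y=x/z,y/z
        return np.array([s.K[0,0]*x+s.K[0,2],s.K[1,1]*y+s.K[1,2]])
def tri(c1,p1,c2,p2):
    a,b=c1.ray(p1),c2.ray(p2); a/=np.linalg.norm(a); b/=np.linalg.norm(b)
    t=np.linalg.lstsq(np.c_[a,-b],c2.eye-c1.eye,rcond=None)[0]
    q1=c1.eye+a*t[0]; q2=c2.eye+b*t[1]; return (q1+q2)/2,np.linalg.norm(q1-q2)
def save(img,n): cv2.imwrite('pics/'+n,img[:,:,::-1])
def crop(img,x,y,w,h,k,n): save(cv2.resize(img[y:y+h,x:x+w],None,fx=k,fy=k,interpolation=cv2.INTER_CUBIC),n)
def st():
    s=env.state(); print(round(s['time_s'],2),np.round(s['ee_pos'],1),np.round(s['ee_rot'],2),'F',np.round(s['force'],1),'w',round(s['gripper_width'],1)); return s
E
python3 - <<'E'
from h import *
t=Cam('top');s=Cam('scene')
crop(t.img,180,120,280,160,2.85,'t1.png'); crop(s.img,200,160,260,160,3,'s1.png')
for c in (t,s):
    hsv=cv2.cvtColor(c.img,cv2.COLOR_RGB2HSV)
    m=((hsv[...,0]<8)|(hsv[...,0]>172))&(hsv[...,1]>150)&(hsv[...,2]>90)
    n,l,stt,cen=cv2.connectedComponentsWithStats(m.astype(np.uint8))
    for i in range(1,n):
        if 10<stt[i,4]<300: print(c.name,'red',stt[i],cen[i])
    m=(hsv[...,2]<60)
    n,l,stt,cen=cv2.connectedComponentsWithStats(m.astype(np.uint8))
    for i in range(1,n):
        if 20<stt[i,4]<400: print(c.name,'dark',stt[i],cen[i])
E
```

```text
top red [ 61 240   6  15  28] [ 62.78571429 246.53571429]
top red [331 244   7   7  36] [334.02777778 246.91666667]
top dark [273   0  13  55 232] [278.95689655  20.43103448]
top dark [483   0  44  60 172] [507.38372093  20.66860465]
top dark [473  61  10  15  21] [477.61904762  68.        ]
top dark [282  97  11   3  33] [287.  98.]
top dark [335  98  11   3  33] [340.  99.]
top dark [388  99  11   3  33] [393. 100.]
top dark [492 101  11   4  43] [496.88372093 102.53488372]
top dark [544 102  11   4  44] [549.  103.5]
top dark [596 103  14  26 279] [602.07885305 115.89605735]
top dark [148 109  12  12  27] [153.25925926 114.88888889]
top dark [126 129  93   4 132] [170.62121212 130.31818182]
top dark [238 169  12  12  26] [244.84615385 176.34615385]
top dark [368 172  13  14 129] [373.60465116 178.58139535]
top dark [231 198  11  13  22] [238.         205.68181818]
top dark [ 63 242  16  14 188] [ 70.42553191 248.55319149]
top dark [113 242  15  35 398] [119.87688442 259.47738693]
top dark [ 57 296  15   2  29] [ 63.75862069 296.51724138]
top dark [ 19 391  19   9 161] [ 28.         395.03726708]
scene red [  0   0  24  21 231] [9.37229437 7.60606061]
scene red [304 196   5   8  27] [305.88888889 199.18518519]
scene dark [328   0  11  26 158] [333.82911392   8.70886076]
scene dark [278  46  26  15 263] [290.26996198  52.25475285]
scene dark [352  73   6  11  29] [355.13793103  77.79310345]
scene dark [614 163   9  10  31] [618.29032258 167.19354839]
scene dark [495 165  14  35 198] [498.82828283 181.44444444]
scene dark [  4 220  13  15  76] [ 10.67105263 227.5       ]
scene dark [  0 238   6   8  29] [  1.89655172 241.34482759]
scene dark [273 257  12   9  33] [277.96969697 260.39393939]
scene dark [284 257   7  11  31] [286.90322581 262.03225806]
scene dark [287 381  11  10  26] [291.38461538 385.38461538]
scene dark [290 388  24  12  93] [300.55913978 392.6344086 ]
```

View pics/t1.png

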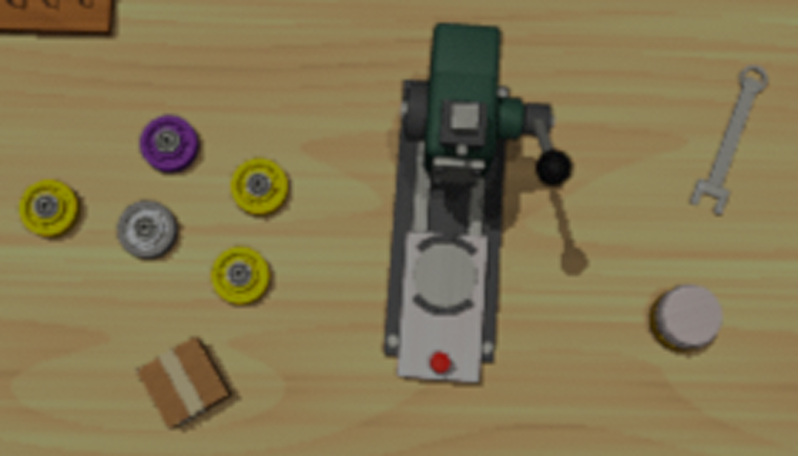

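View pics/s1.png

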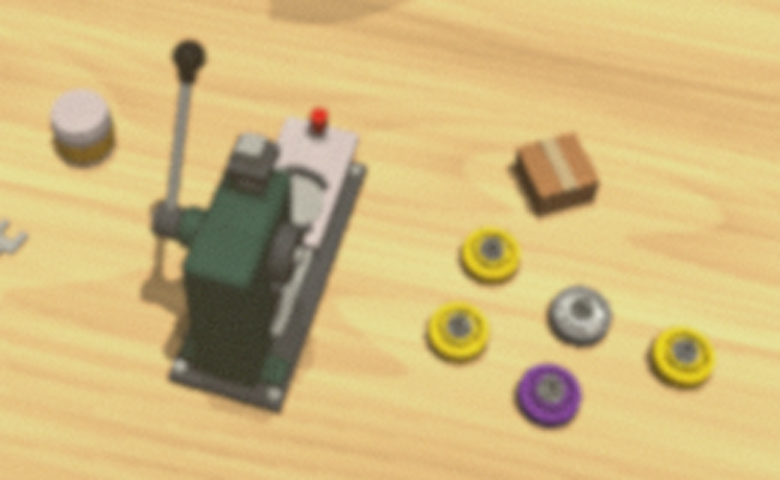

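```bash
python3 - <<'E'
from h import *
t=Cam('top');s=Cam('scene')
def gray(c,box):
    x,y,w,h=box; hsv=cv2.cvtColor(c.img,cv2.COLOR_RGB2HSV)[y:y+h,x:x+w]
    m=(hsv[...,1]<75).astype(np.uint8)
    n,l,q,cen=cv2.connectedComponentsWithStats(m); i=1+q[1:,4].argmax()
    ct=max(cv2.findContours((l==i).astype(np.uint8),0,1)[0],key=cv2.contourArea)
    e=cv2.fitEllipse(ct); print(c.name,'gray',q[i]+[x,y,0,0,0],cen[i]+[x,y],'ell',np.array(e[0])+[x,y],e[1]); return np.array(e[0])+[x,y]
pt=gray(t,(217,186,30,30)); ps=gray(s,(378,250,30,30))
print('wheel top z20',t.plane(pt,20),'scene z18',s.plane(ps,18),'tri',tri(t,pt,s,ps))
rt,rs=(334.0,247.0),(306.2,199.6)
print('slideknob tri',tri(t,rt,s,rs),'top z75',t.plane(rt,74))
bt,bs=(374.,178.6),(263.,178.6)
print('leverknob tri',tri(t,bt,s,bs),t.plane(bt,317),s.plane(bs,317))
print('nest',t.plane((336.1,216.1),44))
print('ramtop',t.plane((343.2,160.4),263), 'scene', s.plane((200+252/3,160+146/3),263))
for n,u in (('bolt L',(393,341)),('bolt R',(488,348))): print(n,t.plane((180+u[0]/2.85,120+u[1]/2.85),18))
for n,u in (('bedfl',(386,356)),('bedfr',(494,362)),('bedbl',(404,81))): print(n,t.plane((180+u[0]/2.85,120+u[1]/2.85),16))
for n,u in (('slfl',(398,375)),('slfr',(481,383)),('slbl',(407,233)),('slbr',(487,237))): print(n,t.plane((180+u[0]/2.85,120+u[1]/2.85),38))
for n,u in (('y1',(491,255)),('y2',(458,332)),('y3',(684,357)),('pu',(549,395))): print(n,s.plane((200+u[0]/3,160+u[1]/3),20))
for n,u in (('y1',(241,274)),('y2',(260,185)),('y3',(48,207)),('pu',(170,142)),('carton',(185,382))): print(n,t.plane((180+u[0]/2.85,120+u[1]/2.85),20))
print('tin',t.plane((420.5,231),65))
E
```

```text
top gray [221 190  21  21 338] [231.00591716 200.10059172] ell [231.00723267 200.10678291] (19.56529998779297, 20.21528434753418)
scene gray [383 255  21  20 312] [393.16025641 264.46794872] ell [393.15626717 264.460536  ] (18.49678611755371, 19.70004653930664)
wheel top z20 [604.95888017 292.46973063  20.        ] scene z18 [605.84629957 295.56018387  18.        ] tri (array([605.41493526, 294.45271938,  16.65720558]), np.float64(2.4717177776723225))
slideknob tri (array([462.75073623, -23.24044647,  63.79955636]), np.float64(3.83437258479495)) top z75 [462.3292038  -24.70666873  74.        ]
leverknob tri (array([ 606.83664199, -106.09130764,  316.49002814]), np.float64(3.549257089309202)) [ 607.10707251 -107.78051234  317.        ] [ 607.16171175 -104.09901918  317.        ]
nest [557.49755665 -31.22482273  44.        ]
ramtop [666.59854299 -37.7223898  263.        ] scene [652.18027693 -34.2571488  263.        ]
bolt L [488.01866558  22.2682938   18.        ]
bolt R [482.34296167 -79.31609414  18.        ]
bedfl [472.08277873  29.4279745   16.        ]
bedfr [467.71174773 -85.9440295   16.        ]
bedbl [778.93757583  15.4879297   16.        ]
slfl [450.74955289  16.39103143  38.        ]
slfr [443.93519493 -70.42949439  38.        ]
slbl [601.86814007   9.50622504  38.        ]
slbr [599.17475256 -76.18795206  38.        ]
y1 [560.56175896 194.23687908  20.        ]
y2 [659.47150512 177.39773622  20.        ]
y3 [630.26534072 405.05500232  20.        ]
pu [705.64552657 278.32660638  20.        ]
y1 [556.94653624 187.05875786  20.        ]
y2 [655.5170343 170.7091612  20.       ]
y3 [626.4162815  399.01424704  20.        ]
pu [701.96644922 271.32509134  20.        ]
carton [440.70195361 240.90615361  20.        ]
tin [ 514.49141865 -279.96969626   65.        ]
```

```bash
cat >> h.py <<'E'
def rows(way,claw,n,start=None):
    """way: list of (x,y,z,yaw,nrows)"""
    s=env.state(); p=np.array(s['ee_pos']) ; rot=R.from_euler('xyz',s['ee_rot'],degrees=True); out=[]
    y=s['ee_rot'][2]
    for (tx,ty,tz,tyaw,k) in way:
        p0=p.copy(); y0=y; d=(tyaw-y0+180)%360-180
        for i in range(1,k+1):
            q=p0+(np.array([tx,ty,tz])-p0)*i/k; yy=y0+d*i/k
            nr=R.from_euler('xyz',[180,0,yy],degrees=True)
            sh=rot.inv().apply(q-p); rv=(rot.inv()*nr).as_rotvec(degrees=True)
            out.append([[round(float(v),1)+0. for v in rv],[round(float(v),1)+0. for v in sh],claw]); p=q; rot=nr
        y=tyaw
    while len(out)%n: out.append([[0,0,0],[0,0,0],claw])
    print(str(out).replace('-0.0','0'))
E
python3 - <<'E'
from h import *
st(); rows([(420,-50,230,7,10)],91,10)
E
```

```text
0.35 [ 162.6 -551.4  213.8] [-1.800e+02  2.000e-02 -7.357e+01] F [-0.1 -0.4 -0.7] w 91.1
[[[0.0, 0.0, -8.1], [-40.8, -38.9, -1.6], 91], [[0.0, 0.0, -8.1], [-35.0, -44.2, -1.6], 91], [[0.0, 0.0, -8.1], [-28.4, -48.7, -1.6], 91], [[0.0, 0.0, -8.1], [-21.3, -52.2, -1.6], 91], [[0.0, 0.0, -8.1], [-13.8, -54.6, -1.6], 91], [[0.0, 0.0, -8.1], [-6.0, -56.0, -1.6], 91], [[0.0, 0.0, -8.1], [1.9, -56.3, -1.6], 91], [[0.0, 0.0, -8.1], [9.8, -55.5, -1.6], 91], [[0.0, 0.0, -8.1], [17.5, -53.6, -1.6], 91], [[0.0, 0.0, -8.1], [24.8, -50.6, -1.6], 91]]
```

servo_tool(
  plan=[
    [[0,0,-8],[-41,-39,-2],91],
    [[0,0,-8],[-35,-44,-2],91],
    [[0,0,-8],[-28,-49,-2],91],
    [[0,0,-8],[-21,-52,-2],91],
    [[0,0,-8],[-14,-55,-2],91],
    [[0,0,-8],[-6,-56,-2],91],
    [[0,0,-8],[2,-56,-2],91],
    [[0,0,-8],[10,-55,-2],91],
    [[0,0,-8],[17,-54,-2],91],
    [[0,0,-8],[25,-51,-2],91],
  ],
)

```text
time_s: 1.6
ee_pos: [420.2, -35.3, 235.1]
ee_rot: [179.7, -0.4, 8.6]
force: [-0.2, -0.3, 0.3]
gripper_width: 90.9
```

```bash
python3 - <<'E'
from h import *
st(); rows([(545,282,130,87.4,10)],91,10)
E
```

```text
1.6 [420.2 -35.3 235.1] [179.75  -0.41   8.58] F [-0.2 -0.3  0.3] w 90.9
[[[0.3, -0.4, -7.9], [17.0, -29.6, 10.5], 91], [[0.0, 0.0, -7.9], [21.0, -26.9, 10.5], 91], [[0.0, 0.0, -7.9], [24.5, -23.8, 10.5], 91], [[0.0, 0.0, -7.9], [27.5, -20.2, 10.5], 91], [[0.0, 0.0, -7.9], [30.0, -16.2, 10.5], 91], [[0.0, 0.0, -7.9], [31.9, -12.0, 10.5], 91], [[0.0, 0.0, -7.9], [33.3, -7.5, 10.5], 91], [[0.0, 0.0, -7.9], [34.0, -2.8, 10.5], 91], [[0.0, 0.0, -7.9], [34.0, 1.9, 10.5], 91], [[0.0, 0.0, -7.9], [33.5, 6.5, 10.5], 91]]
```

servo_tool(
  plan=[
    [[0,0,-8],[17,-30,10],91],
    [[0,0,-8],[21,-27,10],91],
    [[0,0,-8],[24,-24,10],91],
    [[0,0,-8],[27,-20,10],91],
    [[0,0,-8],[30,-16,10],91],
    [[0,0,-8],[32,-12,10],91],
    [[0,0,-8],[33,-8,10],91],
    [[0,0,-8],[34,-3,10],91],
    [[0,0,-8],[34,2,10],91],
    [[0,0,-8],[33,6,10],91],
  ],
)

```text
time_s: 2.85
ee_pos: [538.0, 299.0, 134.1]
ee_rot: [179.2, 0.2, 91.6]
force: [-0.3, 0.1, 0.7]
gripper_width: 90.8
```

```bash
python3 - <<'E'
from h import *
st(); w=Cam('wrist'); save(w.img,'w1.png'); print(w.eye,w.proj((605.4,294,22)))
E
```

```text
2.85 [538.  299.  134.1] [179.19   0.21  91.61] F [-0.3  0.1  0.7] w 90.8
[458.82527909 296.339321   303.47192372] [313.39134241 256.85146912]
```

View pics/w1.png

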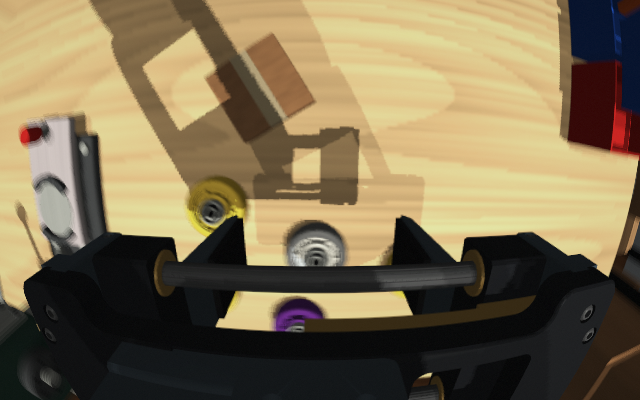

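The wrist view shows the grey wheel at about (316,247), with its bearing at (315,258), between the fingers. The nearest yellow one is at (215,205) and the purple one at (300,315).

```bash
python3 - <<'E'
from h import *
st(); w=Cam('wrist'); crop(w.img,270,205,95,75,8,'w2.png')
a=np.linspace(0,2*np.pi,13)[:-1]
for c in ((605.4,294.),): 
  for z,r in ((26,32),(32,13)):
    print(z,[[int(v) for v in (w.proj((c[0]+r*np.cos(t),c[1]+r*np.sin(t),z))-[270,205])*8] for t in a])
E
```

```text
2.9 [538.8 302.9 132.5] [1.7917e+02 5.0000e-02 9.1880e+01] F [ 2.3  3.7 -0.9] w 90.8
26 [[306, 641], [429, 618], [524, 543], [566, 434], [539, 319], [447, 229], [316, 192], [183, 221], [88, 304], [56, 417], [92, 529], [183, 609]]
32 [[307, 541], [359, 530], [399, 499], [415, 453], [402, 406], [364, 371], [311, 356], [257, 367], [218, 400], [203, 446], [217, 493], [255, 527]]
```

View pics/w2.png

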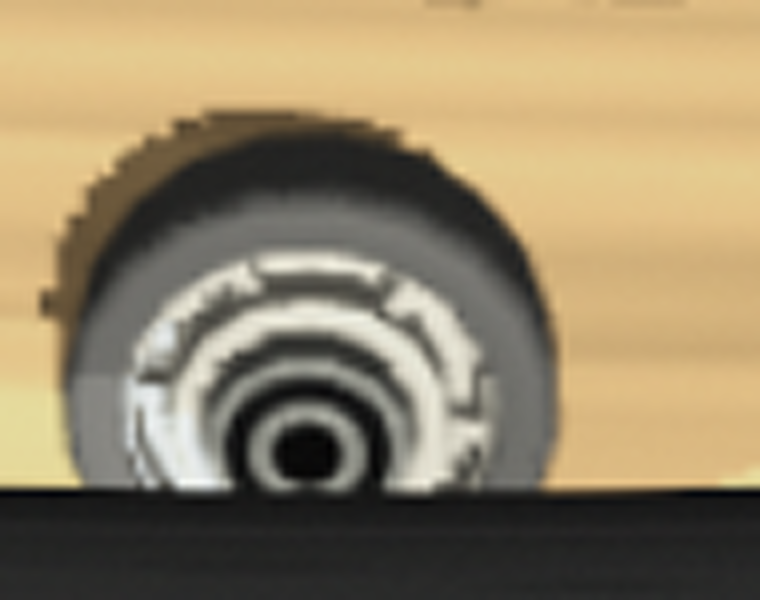

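```bash
python3 - <<'E'
from h import *
st(); rows([(605.4,294,100,87.4,3),(605.4,294,5,87.4,5)],91,10)
E
```

```text
2.95 [537.9 300.5 132.8] [179.25   0.18  91.53] F [-0.5  0.  -0. ] w 91.4
[[[0.7, 0.2, 1.4], [-2.7, 22.3, 11.2], 91], [[0.0, 0.0, 1.4], [-2.2, 22.5, 10.9], 91], [[0.0, 0.0, 1.4], [-1.7, 22.6, 10.9], 91], [[0.0, 0.0, 0.0], [0.0, 0.0, 19.0], 91], [[0.0, 0.0, 0.0], [0.0, 0.0, 19.0], 91], [[0.0, 0.0, 0.0], [0.0, 0.0, 19.0], 91], [[0.0, 0.0, 0.0], [0.0, 0.0, 19.0], 91], [[0.0, 0.0, 0.0], [0.0, 0.0, 19.0], 91], [[0, 0, 0], [0, 0, 0], 91], [[0, 0, 0], [0, 0, 0], 91]]
```

servo_tool(
  plan=[
    [[0.7,0,1.4],[-3,22,11],91],
    [[0,0,1.4],[-2,22.5,11],91],
    [[0,0,1.4],[-2,22.5,11],91],
    [[0,0,0],[0,0,18],91],
    [[0,0,0],[0,0,18],91],
    [[0,0,0],[0,0,17],91],
    [[0,0,0],[0,0,0],91],
    [[0,0,0],[0,0,0],91],
    [[0,0,0],[0,0,0],91],
    [[0,0,0],[0,0,0],91],
  ],
)

```text
time_s: 4.2
ee_pos: [605.1, 290.5, 43.9]
ee_rot: [-179.9, 0.3, 86.9]
force: [0.0, -0.5, -0.8]
gripper_width: 91.0
```

```bash
python3 - <<'E'
from h import *
st(); st();w=Cam('wrist'); save(w.img,'w3.png');st(); rows([(605.4,294,5,87.4,4)],91,10)
E
```

```text
4.2 [605.1 290.5  43.9] [-179.92    0.26   86.9 ] F [ 0.  -0.5 -0.8] w 91.0
4.2 [605.1 290.5  43.9] [-179.92    0.26   86.9 ] F [ 0.  -0.5 -0.8] w 91.0
4.25 [605.1 290.5  44. ] [-179.93    0.25   86.89] F [0.8 0.2 0.4] w 91.0
[[[-0.1, 0.3, -0.1], [0.9, 0.0, 9.7], 91], [[0.0, 0.0, -0.1], [0.9, 0.0, 9.7], 91], [[0.0, 0.0, -0.1], [0.9, 0.0, 9.7], 91], [[0.0, 0.0, -0.1], [0.9, 0.0, 9.7], 91], [[0, 0, 0], [0, 0, 0], 91], [[0, 0, 0], [0, 0, 0], 91], [[0, 0, 0], [0, 0, 0], 91], [[0, 0, 0], [0, 0, 0], 91], [[0, 0, 0], [0, 0, 0], 91], [[0, 0, 0], [0, 0, 0], 91]]
```

View pics/w3.png

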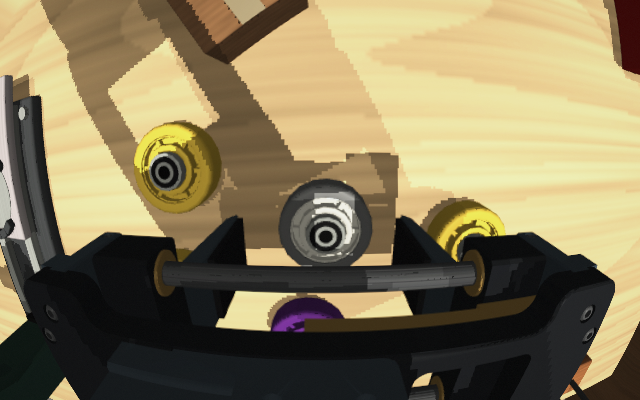

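servo_tool(
  plan=[
    [[0,0.3,0],[1,0,10],91],
    [[0,0,0],[1,0,10],91],
    [[0,0,-0.4],[1,0,10],91],
    [[0,0,0],[0.5,0,8.5],91],
    [[0,0,0],[0,0,0],91],
    [[0,0,0],[0,0,0],50],
    [[0,0,0],[0,0,0],50],
    [[0,0,0],[0,0,0],50],
    [[0,0,0],[0,0,0],50],
    [[0,0,0],[0,0,0],50],
  ],
  squeeze=25,
)

```text
time_s: 5.5
ee_pos: [605.2, 294.3, 2.7]
ee_rot: [-179.9, -0.1, 87.3]
force: [-0.4, -0.6, -0.8]
gripper_width: 63.7
```

```bash
python3 - <<'E'
from h import *
st();w=Cam('wrist'); save(w.img,'w4.png');st(); rows([(605.4,294,95,87.4,3)],50,10)
E
```

```text
5.5 [605.2 294.3   2.7] [-1.7993e+02 -7.0000e-02  8.7320e+01] F [-0.4 -0.6 -0.8] w 63.7
5.55 [605.2 294.3   2.7] [-1.7992e+02 -7.0000e-02  8.7320e+01] F [ 0.3  0.8 -1.2] w 63.6
[[[-0.1, -0.1, 0.0], [-0.1, 0.0, -30.8], 50], [[0.0, 0.0, 0.0], [-0.1, 0.1, -30.8], 50], [[0.0, 0.0, 0.0], [-0.1, 0.1, -30.8], 50], [[0, 0, 0], [0, 0, 0], 50], [[0, 0, 0], [0, 0, 0], 50], [[0, 0, 0], [0, 0, 0], 50], [[0, 0, 0], [0, 0, 0], 50], [[0, 0, 0], [0, 0, 0], 50], [[0, 0, 0], [0, 0, 0], 50], [[0, 0, 0], [0, 0, 0], 50]]
```

View pics/w4.png

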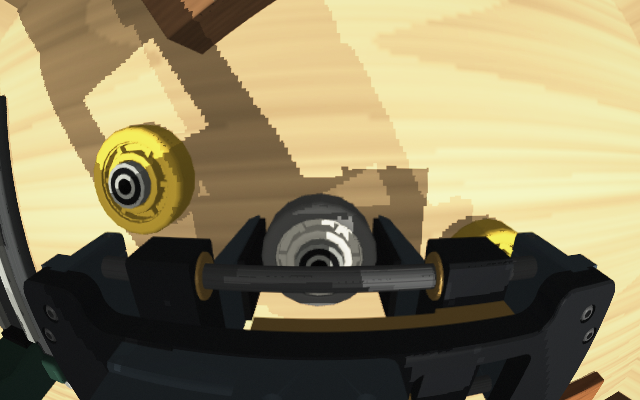

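Wheel gripped at 63.7 mm opening. Lift it, then move to a spot beside the nest to measure the nest with the wrist camera.

```bash
python3 - <<'E'
from h import *
rows([(605.4,294,100,87.4,3),(530,90,110,87.4,5)],50,10)
E
```

```text
[[[-0.1, -0.1, 0.0], [-0.1, 0.0, -32.4], 50], [[0.0, 0.0, 0.0], [-0.1, 0.1, -32.4], 50], [[0.0, 0.0, 0.0], [-0.1, 0.1, -32.4], 50], [[0.0, 0.0, 0.0], [-41.4, -13.2, -2.0], 50], [[0.0, 0.0, 0.0], [-41.4, -13.2, -2.0], 50], [[0.0, 0.0, 0.0], [-41.4, -13.2, -2.0], 50], [[0.0, 0.0, 0.0], [-41.4, -13.2, -2.0], 50], [[0.0, 0.0, 0.0], [-41.4, -13.2, -2.0], 50], [[0, 0, 0], [0, 0, 0], 50], [[0, 0, 0], [0, 0, 0], 50]]
```

servo_tool(
  plan=[
    [[0,0,0],[0,0,-20],50],
    [[0,0,0],[0,0,-40],50],
    [[0,0,0],[0,0,-37],50],
    [[0,0,0],[-35,-12,-2],50],
    [[0,0,0],[-45,-14,-2],50],
    [[0,0,0],[-45,-14,-2],50],
    [[0,0,0],[-45,-14,-2],50],
    [[0,0,0],[-35,-12,-2],50],
    [[0,0,0],[0,0,0],50],
    [[0,0,0],[0,0,0],50],
  ],
)

```text
time_s: 6.8
ee_pos: [527.4, 87.4, 112.2]
ee_rot: [-180.0, -0.0, 87.4]
force: [-0.6, 0.1, -1.4]
gripper_width: 63.8
```

```bash
python3 - <<'E'
from h import *
st();w=Cam('wrist'); save(w.img,'w5.png');st()
print(w.proj((557.5,-31,38)),w.proj((462.5,-24,76)),w.proj((530,90,140)))
E
```

```text
6.8 [527.4  87.4 112.2] [-1.7996e+02 -3.0000e-02  8.7410e+01] F [-0.6  0.1 -1.4] w 63.8
6.85 [527.4  87.5 112.2] [-1.7994e+02 -2.0000e-02  8.7440e+01] F [-0.1 -0.5 -2.2] w 63.1
[192.40336681 243.1031026 ] [163.2477078  143.00471634] [326.20517434 269.3705766 ]
```

View pics/w5.png

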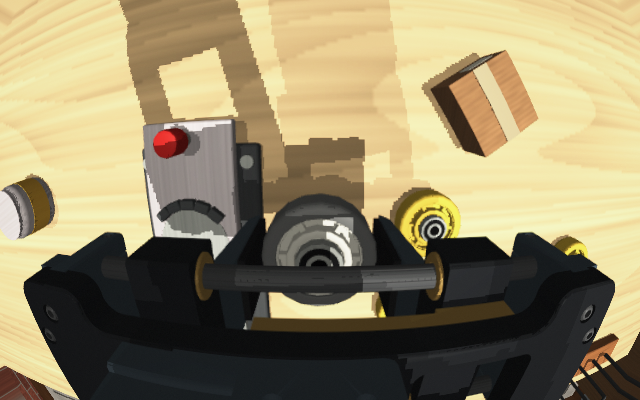

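The wrist view shows the held wheel at (320,245), the slide with its red knob at (170,142), and the front nest jaw at (192,210). The finger hides the rest of the nest, so I move forward and to the left for a clear view.

servo_tool(
  plan=[
    [[0,0,0],[20,30,-10],50],
    [[0,0,0],[25,25,-10],50],
    [[0,0,0],[0,25,0],50],
    [[0,0,0],[0,0,0],50],
    [[0,0,0],[0,0,0],50],
    [[0,0,0],[0,0,0],50],
    [[0,0,0],[0,0,0],50],
    [[0,0,0],[0,0,0],50],
    [[0,0,0],[0,0,0],50],
    [[0,0,0],[0,0,0],50],
  ],
)

```text
time_s: 8.1
ee_pos: [609.0, 135.5, 130.8]
ee_rot: [-179.7, -0.0, 87.8]
force: [-0.1, 0.7, -0.9]
gripper_width: 63.4
```

```bash
python3 - <<'E'
from h import *
st();w=Cam('wrist'); save(w.img,'w6.png');crop(w.img,90,40,200,150,4,'w6c.png');st()
print(w.proj((557.5,-31,38)),w.proj((462.5,-24,76)))
E
```

```text
8.1 [609.  135.5 130.8] [-1.7967e+02 -3.0000e-02  8.7790e+01] F [-0.1  0.7 -0.9] w 63.4
8.15 [609.  135.5 130.8] [-1.7967e+02 -3.0000e-02  8.7790e+01] F [ 0.3 -0.1 -1.5] w 63.4
[143.86201913 155.51246976] [121.13331917  50.60754687]
```

View pics/w6.png

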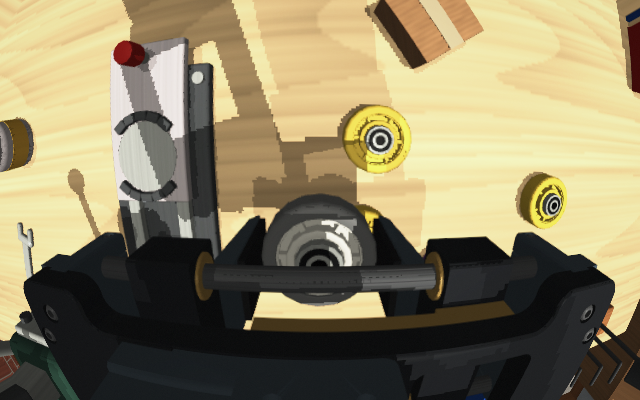

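View pics/w6c.png

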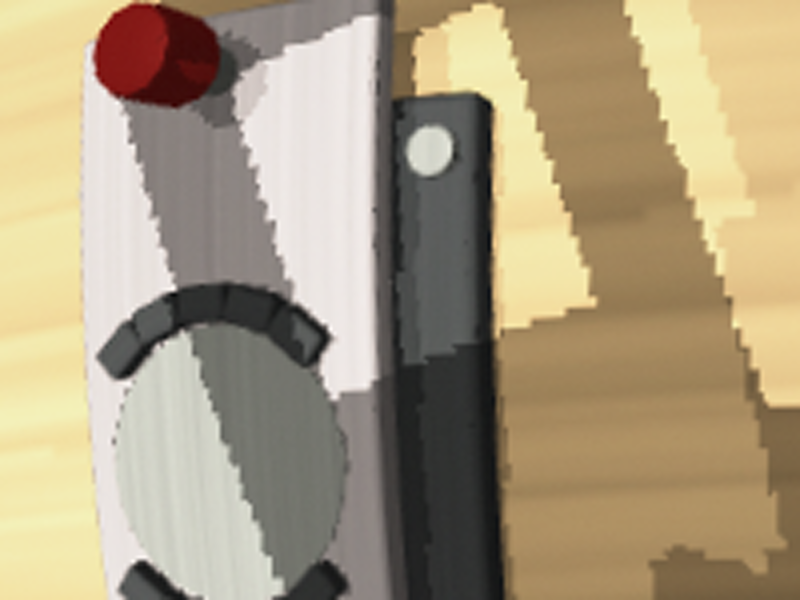

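The nest disc spans from (119,154) to (177,156), with its jaws at the top (145,115) and bottom (148,192). Now I turn these edges into points.

```bash
python3 - <<'E'
from h import *
w=Cam('wrist'); crop(w.img,90,100,120,110,6.5,'w6d.png')
P=lambda u,z:np.round(w.plane((90+u[0]/4,40+u[1]/4),z)[:2],1)
print('disc L,R',P((115,458),38),P((347,465),38))
for n,u in (('fjaw outer top',(218,284)),('fjaw Lcorner',(98,352)),('fjawR corner',(328,338))): print(n,P(u,46))
print('slide edges L',P((83,200),38),P((95,455),38),'R',P((378,200),38),P((392,540),38), 'fr',P((90,45),38),P((378,14),38))
print('bolt',P((430,150),18),'knob top c',P((140,52),76))
a=np.linspace(0,2*np.pi,13)[:-1]
print([[int(v) for v in (w.proj((557.5+34.5*np.cos(t),-31.2+34.5*np.sin(t),38))-[90,100])*6.5] for t in a])
E
```

```text
disc L,R [553.7 -62.2] [561.3   5.6]
fjaw outer top [515.8 -20.4]
fjaw Lcorner [527.  -57.9]
fjawR corner [531.6   7.9]
slide edges L [488.1 -65.6] [552.3 -68.7] R [501.7  18.9] [579.5  15.1] fr [448.7 -62.4] [458.3  20.2]
bolt [489.   24.3] knob top c [465.6 -19.8]
[[380, 587], [471, 551], [533, 461], [546, 340], [507, 223], [425, 145], [325, 128], [237, 174], [182, 266], [173, 380], [210, 488], [286, 563]]
```

View pics/w6d.png

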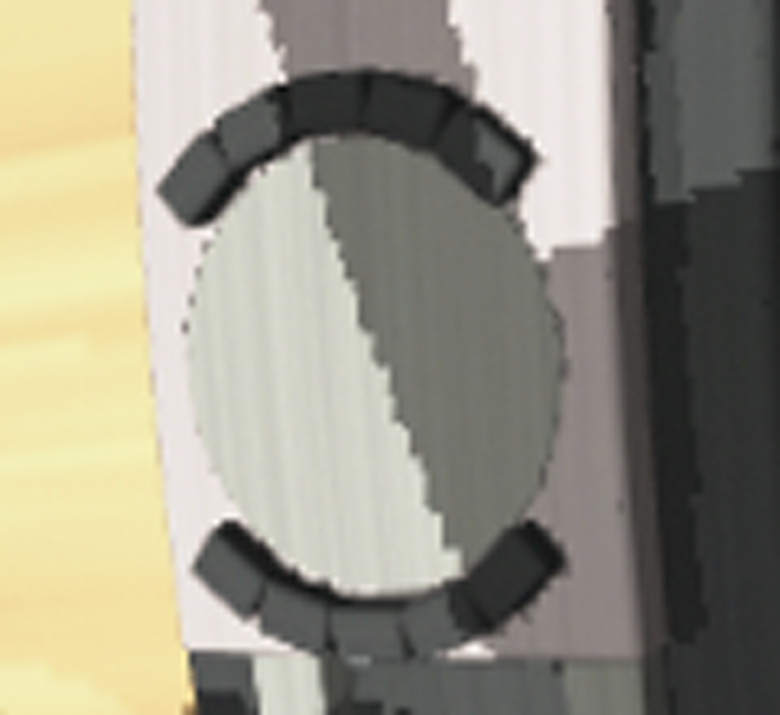

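servo_tool(
  plan=[
    [[0,0,0],[0,0,-30],50],
    [[0,0,0],[0,0,-40],50],
    [[0,0,0],[0,0,-35],50],
    [[0,0,0],[-30,10,-9],50],
    [[-0.3,0,0.4],[-30,10,0],50],
    [[0,0,0],[-30,10,0],50],
    [[0,0,0],[0,0,0],50],
    [[0,0,0],[0,0,0],50],
    [[0,0,0],[0,0,0],50],
    [[0,0,0],[0,0,0],50],
  ],
)

```text
time_s: 9.45
ee_pos: [636.2, 44.1, 247.9]
ee_rot: [-179.9, -0.1, 87.5]
force: [0.6, -0.6, -1.7]
gripper_width: 63.7
```

```bash
python3 - <<'E'
from h import *
st();w=Cam('wrist'); save(w.img,'w7.png');crop(w.img,200,40,110,110,7,'w7c.png');st()
print(w.eye)
for c in ((559,-29),):
    a=np.linspace(0,2*np.pi,5)[:-1]
    print([[int(v) for v in (w.proj((c[0]+34.5*np.cos(t),c[1]+34.5*np.sin(t),38))-[200,40])*7] for t in a])
E
```

```text
9.45 [636.2  44.1 247.9] [-1.7993e+02 -7.0000e-02  8.7540e+01] F [ 0.6 -0.6 -1.7] w 63.7
9.5 [636.2  44.1 247.9] [-1.7993e+02 -8.0000e-02  8.7540e+01] F [-0.4 -0.2 -1. ] w 63.3
[559.65124896  46.02720063 418.51503144]
[[414, 726], [595, 519], [390, 340], [213, 549]]
```

View pics/w7.png

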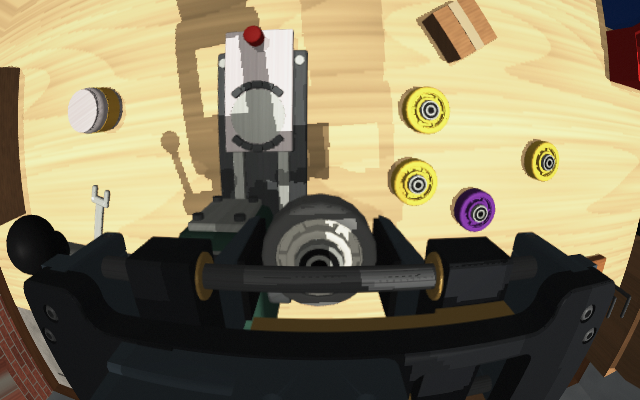

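View pics/w7c.png

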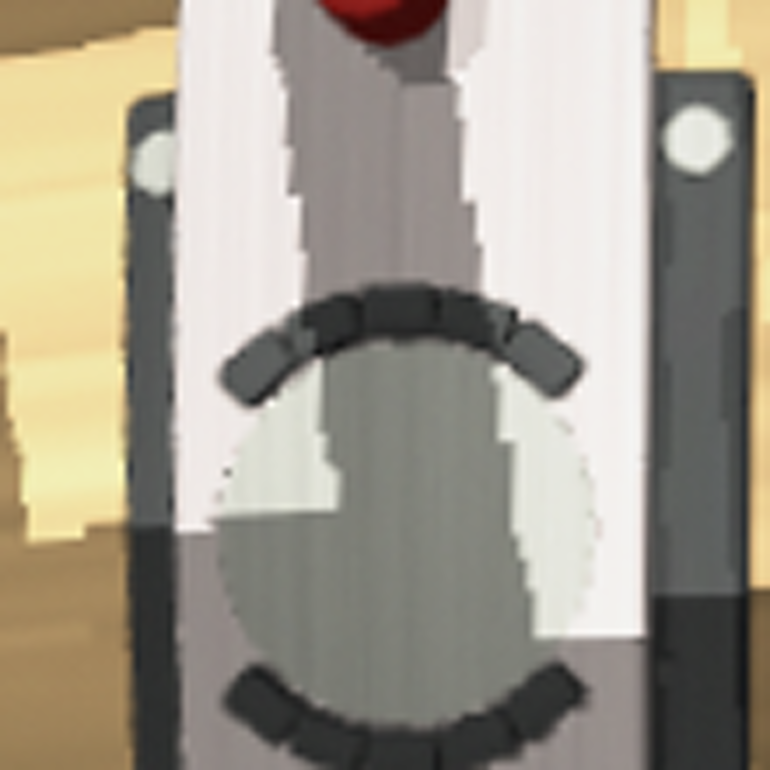

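The nest disc is clear at (259,116). It matches the prediction for (559,-29) to within a pixel. Next I check the wheel's place in the hand and the slide direction.

```bash
python3 - <<'E'
from h import *
w=Cam('wrist'); crop(w.img,255,185,130,100,6,'w7d.png'); s=st()
tc=np.array([636.2,44.1])
b=245.2
for z,r in ((b+32,13),(b+26,32),(b,32)):
    print(z,[[int(v) for v in (w.proj((tc[0]+r*np.cos(t),tc[1]+r*np.sin(t),z))-[255,185])*6] for t in np.linspace(0,2*np.pi,13)[:-1]])
P=lambda u,z:w.plane((200+u[0]/7,40+u[1]/7),z)[:2]
for a,c,z in (((177,150),(178,740),38),((658,20),(648,620),38),((748,120),(750,620),16)):
    A,B=P(a,z),P(c,z); print(A,B,np.degrees(np.arctan2(*(B-A)[::-1])))
print('bolts',P((697,138),18)); print('knob top', w.plane((253.5,35),76))
E
```

```text
9.55 [636.2  44.  247.9] [-1.7993e+02 -7.0000e-02  8.7530e+01] F [-0.2 -0.4 -0.8] w 63.2
277.2 [[401, 617], [474, 598], [527, 549], [546, 484], [525, 417], [467, 369], [389, 353], [312, 375], [259, 428], [244, 495], [269, 559], [327, 603]]
271.2 [[408, 748], [574, 704], [699, 594], [751, 440], [708, 277], [572, 155], [379, 114], [190, 171], [67, 304], [39, 468], [104, 617], [239, 717]]
245.2 [[405, 607], [551, 567], [661, 466], [705, 326], [665, 180], [545, 72], [379, 36], [216, 85], [108, 203], [81, 351], [137, 487], [255, 579]]
[485.55954622 -66.39147338] [592.81694839 -73.06851076] -3.562206473712138
[470.32619234  20.48764454] [577.16769791  13.86629595] -3.546288035409573
[485.54991604  34.68183823] [579.16438004  30.85439416] -2.341244215893617
bolts [488.81254823  25.33542829]
knob top [465.76232529 -21.61008133  76.        ]
```

View pics/w7d.png

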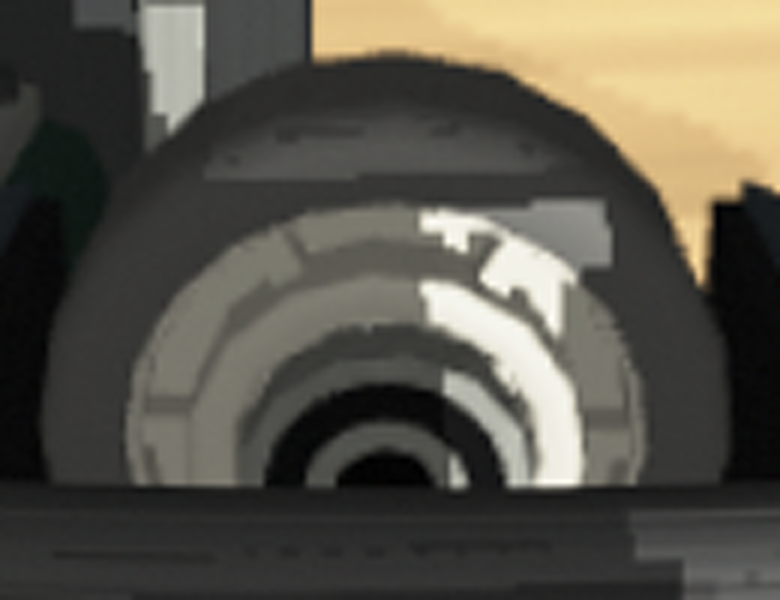

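```bash
python3 - <<'E'
from h import *
rows([(540,44,245,87,3),(520,-26,220,82,2),(520,-26,65,82,5)],50,10)
E
```

```text
[[[-0.1, -0.1, 0.2], [-1.4, -32.0, 1.0], 50], [[0.0, 0.0, 0.2], [-1.5, -32.0, 1.0], 50], [[0.0, 0.0, 0.2], [-1.6, -32.0, 1.0], 50], [[0.0, 0.0, 2.5], [-35.5, -8.2, 12.5], 50], [[0.0, 0.0, 2.5], [-35.8, -6.6, 12.5], 50], [[0.0, 0.0, 0.0], [0.0, 0.0, 31.0], 50], [[0.0, 0.0, 0.0], [0.0, 0.0, 31.0], 50], [[0.0, 0.0, 0.0], [0.0, 0.0, 31.0], 50], [[0.0, 0.0, 0.0], [0.0, 0.0, 31.0], 50], [[0.0, 0.0, 0.0], [0.0, 0.0, 31.0], 50]]
```

servo_tool(
  plan=[
    [[0,0,0.2],[-1.5,-32,1],50],
    [[0,0,0.2],[-1.5,-32,1],50],
    [[0,0,0.2],[-1.5,-32,1],50],
    [[0,0,2.5],[-35.5,-8,12],50],
    [[0,0,2.5],[-35.5,-7,12],50],
    [[0,0,0],[0,0,31],50],
    [[0,0,0],[0,0,40],50],
    [[0,0,0],[0,0,35],50],
    [[0,0,0],[0,0,20],50],
    [[0,0,0],[0,0,10],50],
  ],
)

```text
time_s: 10.8
ee_pos: [518.6, -24.8, 83.2]
ee_rot: [179.5, -0.1, 82.0]
force: [1.3, -0.0, -2.4]
gripper_width: 63.6
```

```bash
python3 - <<'E'
from h import *
st(); t=Cam('top');s=Cam('scene');save(s.img,'s2.png');crop(t.img,290,140,120,130,6,'t2.png');w=Cam('wrist');save(w.img,'w8.png');st()
rows([(520,-26.,60,82,2),(558.9,-28,58,82,4)],50,10)
E
```

```text
10.8 [518.6 -24.8  83.2] [ 1.7953e+02 -1.3000e-01  8.2020e+01] F [ 1.3 -0.  -2.4] w 63.6
10.95 [519.2 -24.9  84.3] [ 1.7945e+02 -1.3000e-01  8.2020e+01] F [-0.2 -0.3 -1.4] w 63.4
[[[0.6, -0.1, 0.0], [-0.5, 0.4, 12.1], 50], [[0.0, 0.0, 0.0], [-0.5, 0.5, 12.1], 50], [[0.0, 0.0, 0.0], [0.9, 9.7, 0.5], 50], [[0.0, 0.0, 0.0], [0.9, 9.7, 0.5], 50], [[0.0, 0.0, 0.0], [0.9, 9.7, 0.5], 50], [[0.0, 0.0, 0.0], [0.9, 9.7, 0.5], 50], [[0, 0, 0], [0, 0, 0], 50], [[0, 0, 0], [0, 0, 0], 50], [[0, 0, 0], [0, 0, 0], 50], [[0, 0, 0], [0, 0, 0], 50]]
```

View pics/t2.png

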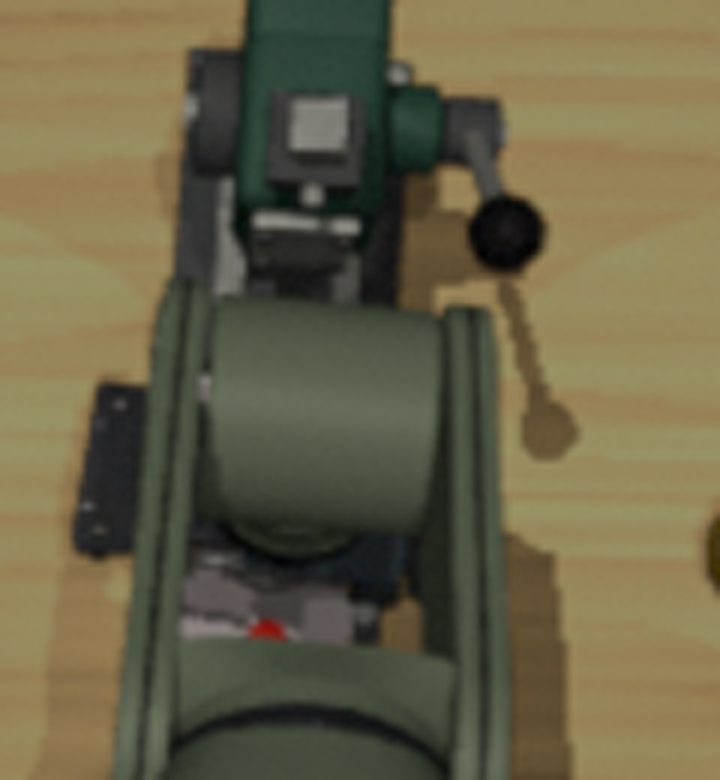

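View pics/w8.png

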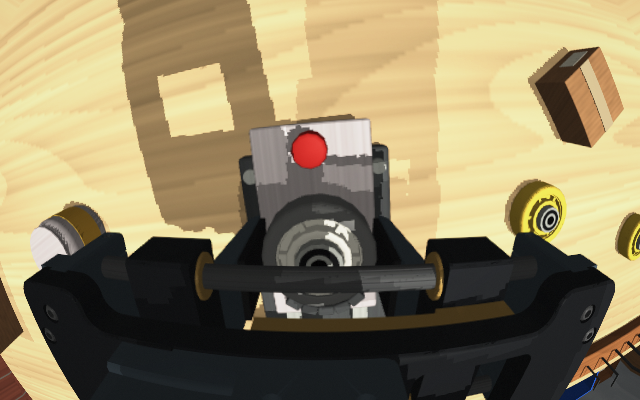

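```bash
python3 - <<'E'
import cv2
i=cv2.imread('pics/s2.png')[60:300,170:400]; cv2.imwrite('pics/s2c.png',cv2.resize(i,None,fx=2.5,fy=2.5,interpolation=2))
E
```

```text
(no output)
```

View pics/s2c.png

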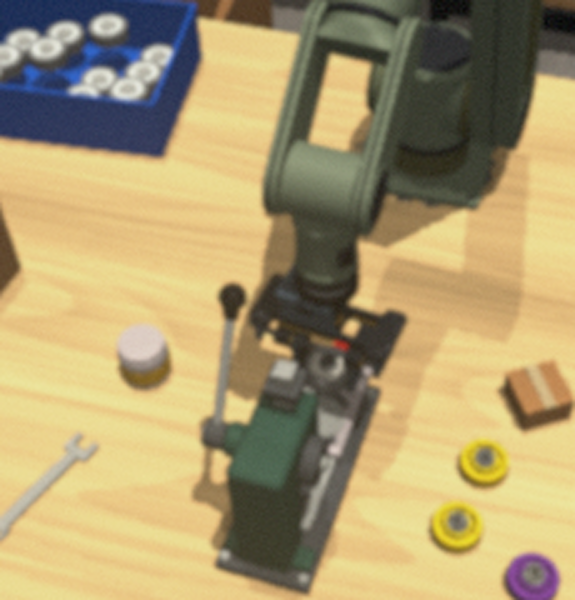

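```bash
python3 - <<'E'
from h import *
t=Cam('top');s=Cam('scene')
print(tri(t,(371.5,192),s,(170+270/2.5,60+195/2.5)))
for z in (300,350,400,450): print(z,t.plane((371.5,192),z),s.plane((278,143),z), s.plane((170+378/2.5,60+222/2.5),z))
print('body z?',tri(t,(290+75/6,140+550/6),s,(170+385/2.5,60+370/2.5)))
E
```

```text
(array([549.96548547, -80.46416211, 423.05066372]), np.float64(13.644960394781664))
300 [ 578.17367699 -103.9314075   300.        ] [ 453.75279535 -109.01154182  300.        ] [444.41477269  19.16177855 300.        ]
350 [567.28154364 -97.15133509 350.        ] [499.76143421 -92.47107539 350.        ] [490.92330328  28.84075141 350.        ]
400 [556.38941029 -90.37126267 400.        ] [545.77007307 -75.93060896 400.        ] [537.43183387  38.51972427 400.        ]
450 [545.49727695 -83.59119026 450.        ] [591.77871194 -59.39014252 450.        ] [583.94036446  48.19869713 450.        ]
body z? (array([504.26236235,  57.55076936,  99.03671166]), np.float64(18.54301135890983))
```

servo_tool(
  plan=[
    [[0.5,0,0],[0,0,10],50],
    [[0,0,0],[-1,0,10],50],
    [[0,0,0],[0,8,2],50],
    [[0,0,0],[1,8,0],50],
    [[0,0,0],[1,8,0],50],
    [[0,0,0],[1,8,0],50],
    [[0,0,0],[0,6,0],50],
    [[0,0,0],[0,0,0],50],
    [[0,0,0],[0,0,0],50],
    [[0,0,0],[0,0,0],50],
  ],
)

```text
time_s: 12.3
ee_pos: [562.5, -28.6, 63.6]
ee_rot: [179.6, -0.2, 82.0]
force: [-0.2, 0.4, -1.1]
gripper_width: 63.3
```

```bash
python3 - <<'E'
from h import *
st();s=Cam('scene');crop(s.img,230,150,120,100,6,'s3.png');w=Cam('wrist');save(w.img,'w9.png');st()
rows([(558.9,-28,55,82,2)],50,10)
E
```

```text
12.3 [562.5 -28.6  63.6] [ 1.7962e+02 -1.5000e-01  8.2020e+01] F [-0.2  0.4 -1.1] w 63.3
12.4 [562.5 -28.6  63.6] [ 1.7962e+02 -1.5000e-01  8.2010e+01] F [-0.3 -0.  -1.5] w 63.7
[[[0.4, -0.2, 0.0], [0.1, -1.9, 4.3], 50], [[0.0, 0.0, 0.0], [0.1, -1.8, 4.3], 50], [[0, 0, 0], [0, 0, 0], 50], [[0, 0, 0], [0, 0, 0], 50], [[0, 0, 0], [0, 0, 0], 50], [[0, 0, 0], [0, 0, 0], 50], [[0, 0, 0], [0, 0, 0], 50], [[0, 0, 0], [0, 0, 0], 50], [[0, 0, 0], [0, 0, 0], 50], [[0, 0, 0], [0, 0, 0], 50]]
```

View pics/s3.png

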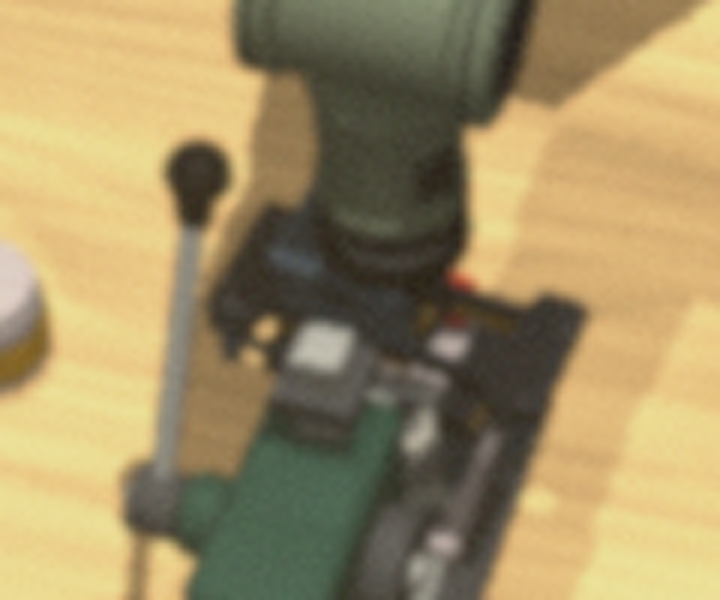

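View pics/w9.png

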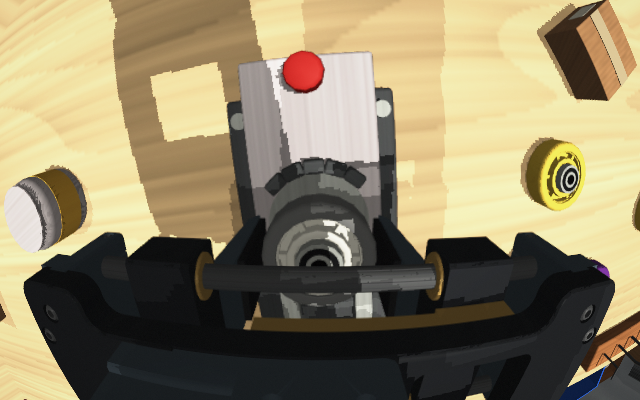

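The front jaw is visible at (316,165) just ahead of the wheel, and the red knob is at (303,71). I re-measure the nest from these two.

```bash
python3 - <<'E'
from h import *
w=Cam('wrist'); st(); crop(w.img,250,140,140,80,5.5,'w9c.png')
hsv=cv2.cvtColor(w.img,cv2.COLOR_RGB2HSV); m=(((hsv[...,0]<8)|(hsv[...,0]>172))&(hsv[...,1]>150)&(hsv[...,2]>90)); m[:,:250]=0;m[:,350:]=0;m[120:]=0
v,u=np.nonzero(m); print('red',u.mean(),v.mean(),u.min(),u.max(),v.min(),v.max()); k=w.plane((u.mean(),v.mean()),74)
print(k, k[:2]+95*np.array([np.cos(.048),-np.sin(.048)]))
c=(559,-28)
for r,z in ((43.5,46),(34.5,46)):
  print(r,[(int(d),[int(x) for x in (w.proj((c[0]+r*np.cos(t),c[1]+r*np.sin(t),z))-[250,140])*5.5]) for d in (136,150,165,177,190,205,219) for t in [np.radians(d)]])
E
```

```text
12.45 [562.6 -28.6  63.6] [ 1.7961e+02 -1.5000e-01  8.2020e+01] F [ 1.2  0.2 -2.4] w 63.6
red 302.819099378882 70.48524844720497 282 323 51 92
[463.61027512 -24.02927073  74.        ] [558.50085613 -28.58751989]
43.5 [(136, [614, 187]), (150, [534, 142]), (165, [436, 117]), (177, [354, 115]), (190, [268, 133]), (205, [178, 176]), (219, [109, 235])]
34.5 [(136, [566, 250]), (150, [502, 215]), (165, [426, 195]), (177, [361, 194]), (190, [294, 207]), (205, [223, 241]), (219, [168, 287])]
```

View pics/w9c.png

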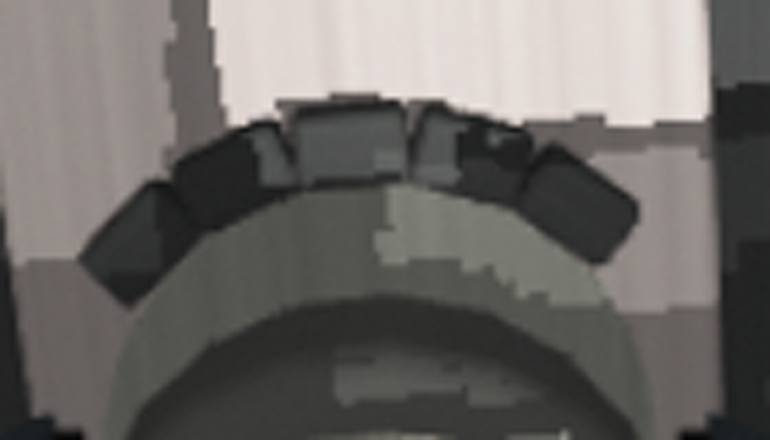

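servo_tool(
  plan=[
    [[0.4,0,0],[0,-2,4],50],
    [[0,0,0],[0,-2,4],50],
    [[0,0,0],[0,0,3],50],
    [[0,0,0],[0,0,0],50],
    [[0,0,0],[0,0,0],50],
    [[0,0,0],[0,0,0],50],
    [[0,0,0],[0,0,0],50],
    [[0,0,0],[0,0,0],50],
    [[0,0,0],[0,0,0],50],
    [[0,0,0],[0,0,0],50],
  ],
)

```text
time_s: 13.7
ee_pos: [558.3, -28.0, 51.9]
ee_rot: [-180.0, -0.2, 82.0]
force: [0.4, -0.1, -1.2]
gripper_width: 63.8
```

```bash
python3 - <<'E'
from h import *
st();w=Cam('wrist'); crop(w.img,250,140,140,130,5.5,'w10c.png');st()
rows([(558.2,-27.9,48,82,2)],50,10)
E
```

```text
13.7 [558.3 -28.   51.9] [-1.7997e+02 -1.5000e-01  8.2010e+01] F [ 0.4 -0.1 -1.2] w 63.8
13.75 [558.3 -28.   52. ] [-1.7997e+02 -1.5000e-01  8.2020e+01] F [ 0.2  0.3 -1.7] w 63.5
[[[0.0, -0.2, 0.0], [0.0, -0.1, 2.0], 50], [[0.0, 0.0, 0.0], [0.0, -0.1, 2.0], 50], [[0, 0, 0], [0, 0, 0], 50], [[0, 0, 0], [0, 0, 0], 50], [[0, 0, 0], [0, 0, 0], 50], [[0, 0, 0], [0, 0, 0], 50], [[0, 0, 0], [0, 0, 0], 50], [[0, 0, 0], [0, 0, 0], 50], [[0, 0, 0], [0, 0, 0], 50], [[0, 0, 0], [0, 0, 0], 50]]
```

View pics/w10c.png

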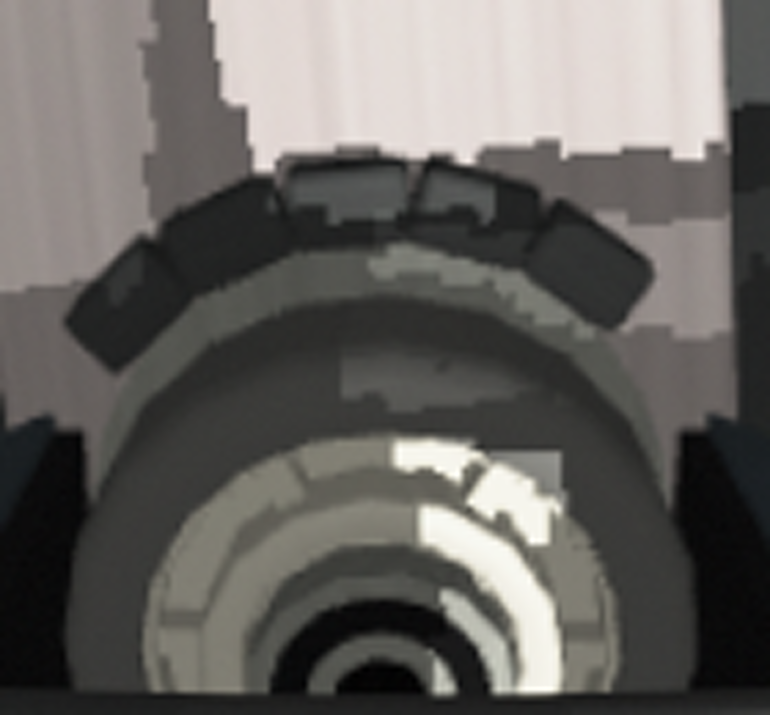

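Wheel hovers 3 mm above the jaws: the gap to the front jaw looks about 1 mm too large and the left gap slightly too large. I shift slightly and lower it.

servo_tool(
  plan=[
    [[0,-0.2,0],[-0.5,-0.8,0],50],
    [[0,0,0],[0,0,2],50],
    [[0,0,0],[0,0,2],50],
    [[0,0,0],[0,0,2],50],
    [[0,0,0],[0,0,2],50],
    [[0,0,0],[0,0,1.5],50],
    [[0,0,0],[0,0,0],50],
    [[0,0,0],[0,0,0],50],
    [[0,0,0],[0,0,0],50],
    [[0,0,0],[0,0,0],50],
  ],
)

```text
time_s: 15.0
ee_pos: [557.4, -28.4, 41.7]
ee_rot: [-180.0, 0.1, 82.0]
force: [0.8, -0.6, -0.6]
gripper_width: 63.2
```

```bash
python3 - <<'E'
from h import *
st();w=Cam('wrist'); crop(w.img,250,140,140,130,5.5,'w11c.png');st()
E
```

```text
15.0 [557.4 -28.4  41.7] [-1.7996e+02  6.0000e-02  8.2020e+01] F [ 0.8 -0.6 -0.6] w 63.2
15.05 [557.3 -28.4  41.7] [-1.7996e+02  6.0000e-02  8.2010e+01] F [ 0.  -0.2 -1. ] w 63.3
```

View pics/w11c.png

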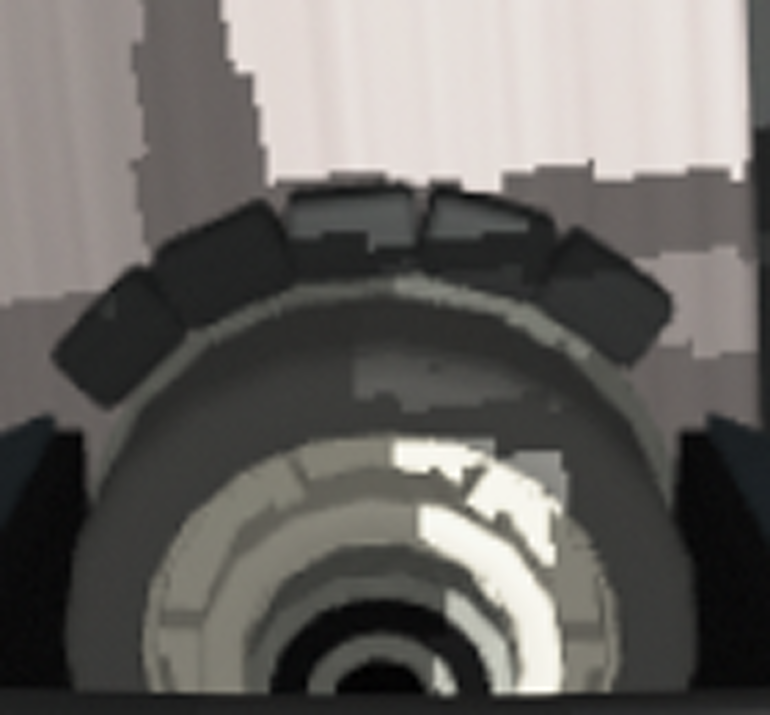

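The wheel is inside the jaws with no contact force. Lower the last millimetre and open.

servo_tool(
  plan=[
    [[0,0,0],[0,0,1],50],
    [[0,0,0],[0,0,0],50],
    [[0,0,0],[0,0,0],72],
    [[0,0,0],[0,0,0],91],
    [[0,0,0],[0,0,0],91],
    [[0,0,0],[0,0,0],91],
    [[0,0,0],[0,0,0],91],
    [[0,0,0],[0,0,-15],91],
    [[0,0,0],[0,0,-20],91],
    [[0,0,0],[0,0,-15],91],
  ],
)

```text
time_s: 16.3
ee_pos: [557.6, -28.4, 93.5]
ee_rot: [-180.0, 0.1, 82.0]
force: [0.2, -0.3, -0.1]
gripper_width: 91.4
```

```bash
python3 - <<'E'
from h import *
st();w=Cam('wrist'); save(w.img,'w12.png');st()
rows([(500,-25,125,86,4)],91,10)
E
```

```text
16.3 [557.6 -28.4  93.5] [-1.7997e+02  6.0000e-02  8.2020e+01] F [ 0.2 -0.3 -0.1] w 91.4
16.35 [558.9 -28.5  95.5] [1.7982e+02 5.0000e-02 8.2010e+01] F [0.9 0.2 1.8] w 91.1
[[[0.2, 0.0, -1.0], [-1.2, -14.7, -7.4], 91], [[0.0, 0.0, -1.0], [-0.9, -14.7, -7.4], 91], [[0.0, 0.0, -1.0], [-0.7, -14.7, -7.4], 91], [[0.0, 0.0, -1.0], [-0.4, -14.7, -7.4], 91], [[0, 0, 0], [0, 0, 0], 91], [[0, 0, 0], [0, 0, 0], 91], [[0, 0, 0], [0, 0, 0], 91], [[0, 0, 0], [0, 0, 0], 91], [[0, 0, 0], [0, 0, 0], 91], [[0, 0, 0], [0, 0, 0], 91]]
```

View pics/w12.png

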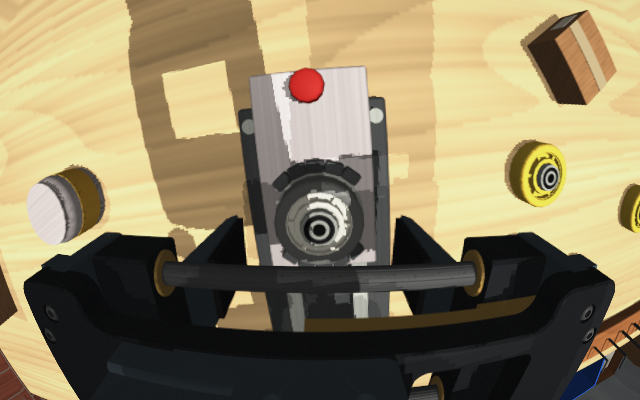

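Wheel sits in the nest, hub centre at (319,229), with the jaws evenly around it. I retreat over the red knob and close the fingers for the push.

```bash
python3 - <<'E'
from h import *
st()
rows([(500,-25,130,84,2),(405,-21,130,87.2,3),(405,-21,54,87.2,3)],0,10)
E
```

```text
16.35 [558.9 -28.5  95.5] [1.7982e+02 5.0000e-02 8.2010e+01] F [0.9 0.2 1.8] w 91.1
[[[0.2, 0.0, -1.0], [-2.4, -29.3, -17.3], 0], [[0.0, 0.0, -1.0], [-1.9, -29.4, -17.3], 0], [[0.0, 0.0, -1.1], [-2.0, -31.6, 0.0], 0], [[0.0, 0.0, -1.1], [-1.4, -31.7, 0.0], 0], [[0.0, 0.0, -1.1], [-0.8, -31.7, 0.0], 0], [[0.0, 0.0, 0.0], [0.0, 0.0, 25.3], 0], [[0.0, 0.0, 0.0], [0.0, 0.0, 25.3], 0], [[0.0, 0.0, 0.0], [0.0, 0.0, 25.3], 0], [[0, 0, 0], [0, 0, 0], 0], [[0, 0, 0], [0, 0, 0], 0]]
```

servo_tool(
  plan=[
    [[0,0,-1],[-2,-26,-20],91],
    [[0,0,-1],[-2,-29,-15],91],
    [[0,0,-1],[-2,-32,0],50],
    [[0,0,-1],[-1,-32,0],20],
    [[0,0,-1],[-1,-32,0],0],
    [[0,0,0],[0,0,25],0],
    [[0,0,0],[0,0,25],0],
    [[0,0,0],[0,0,20],0],
    [[0,0,0],[0,0,0],0],
    [[0,0,0],[0,0,0],0],
  ],
)

```text
time_s: 17.6
ee_pos: [405.9, -21.1, 64.0]
ee_rot: [179.2, 0.1, 87.2]
force: [-0.4, 0.6, -0.2]
gripper_width: 13.7
```

```bash
python3 - <<'E'
from h import *
st();w=Cam('wrist'); save(w.img,'w13.png');st()
E
```

```text
17.6 [405.9 -21.1  64. ] [1.7918e+02 8.0000e-02 8.7190e+01] F [-0.4  0.6 -0.2] w 13.7
17.65 [405.8 -21.1  64. ] [1.7918e+02 8.0000e-02 8.7190e+01] F [-0.  -0.1 -0.4] w 9.6
```

View pics/w13.png

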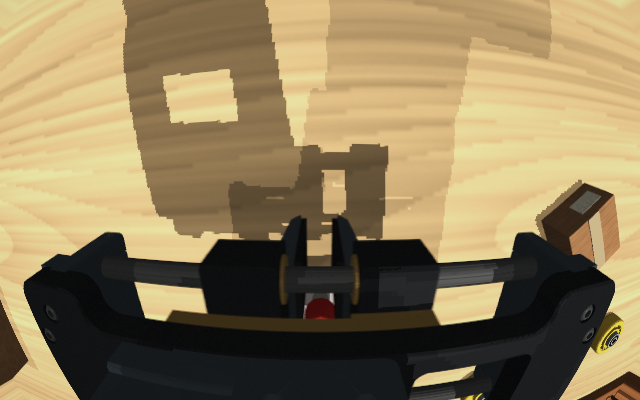

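servo_tool(
  plan=[
    [[0.7,0,0],[0,10,7],0],
    [[0,0,0],[0,12,0],0],
    [[0,0,0],[0,8,0],0],
    [[0,0,0],[0,8,0],0],
    [[0,0,0],[0,11,0],0],
    [[0,0,0],[0,11,0],0],
    [[0,0,0],[0,11,0],0],
    [[0,0,0],[0,11,0],0],
    [[0,0,0],[0,9,0],0],
    [[0,0,0],[0,6,0],0],
  ],
)

```text
time_s: 18.9
ee_pos: [508.9, -26.3, 57.8]
ee_rot: [-180.0, 0.1, 87.2]
force: [-3.3, 0.1, 1.2]
gripper_width: 0.1
```

```bash
python3 - <<'E'
from h import *
st();w=Cam('wrist'); save(w.img,'w14.png');st()
E
```

```text
18.9 [508.9 -26.3  57.8] [-1.7998e+02  9.0000e-02  8.7200e+01] F [-3.3  0.1  1.2] w 0.1
18.95 [510.  -26.3  57.8] [1.7992e+02 9.0000e-02 8.7200e+01] F [0.1 0.9 0.5] w 0.7
```

View pics/w14.png

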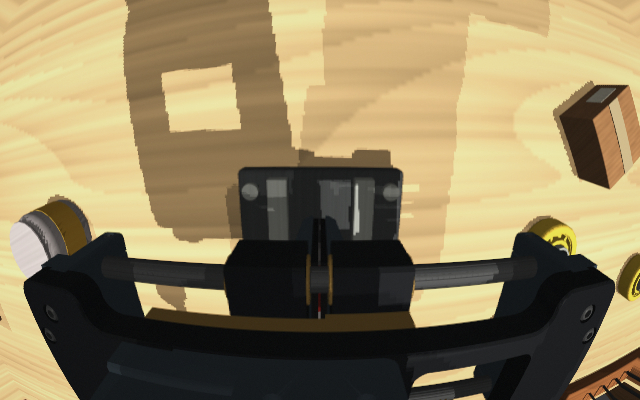

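Slide is moving in with about 3 N. Continue slowly to the stop.

servo_tool(
  plan=[
    [[0,0,0],[0,6,0],0],
    [[0,0,0],[0,6,0],0],
    [[0,0,0],[0,5,0],0],
    [[0,0,0],[0,4,0],0],
    [[0,0,0],[0,3,0],0],
    [[0,0,0],[0,3,0],0],
    [[0,0,0],[0,3,0],0],
    [[0,0,0],[0,3,0],0],
    [[0,0,0],[0,3,0],0],
    [[0,0,0],[0,3,0],0],
  ],
)

```text
time_s: 20.2
ee_pos: [538.8, -27.4, 56.9]
ee_rot: [-178.5, 0.1, 87.2]
force: [-8.2, 0.2, 7.3]
gripper_width: 0.5
```

servo_tool(
  plan=[
    [[0,0,0],[0,3,0],0],
    [[0,0,0],[0,3,0],0],
    [[0,0,0],[0,3,0],0],
    [[0,0,0],[0,3,0],0],
    [[0,0,0],[0,3,0],0],
    [[0,0,0],[0,3,0],0],
    [[0,0,0],[0,3,0],0],
    [[0,0,0],[0,3,0],0],
    [[0,0,0],[0,3,0],0],
    [[0,0,0],[0,3,0],0],
  ],
)

```text
time_s: 21.45
ee_pos: [537.9, -27.3, 57.5]
ee_rot: [-174.6, 0.1, 87.3]
force: [-8.4, 0.6, 8.1]
gripper_width: 0.4
```

```bash
python3 - <<'E'
from h import *
st();t=Cam('top');crop(t.img,290,140,120,130,6,'t3.png');st()
E
```

```text
21.45 [537.9 -27.3  57.5] [-1.7462e+02  6.0000e-02  8.7250e+01] F [-8.4  0.6  8.1] w 0.4
21.5 [537.9 -27.3  57.5] [-1.746e+02  6.000e-02  8.725e+01] F [-9.9  0.8  8. ] w -0.1
```

View pics/t3.png

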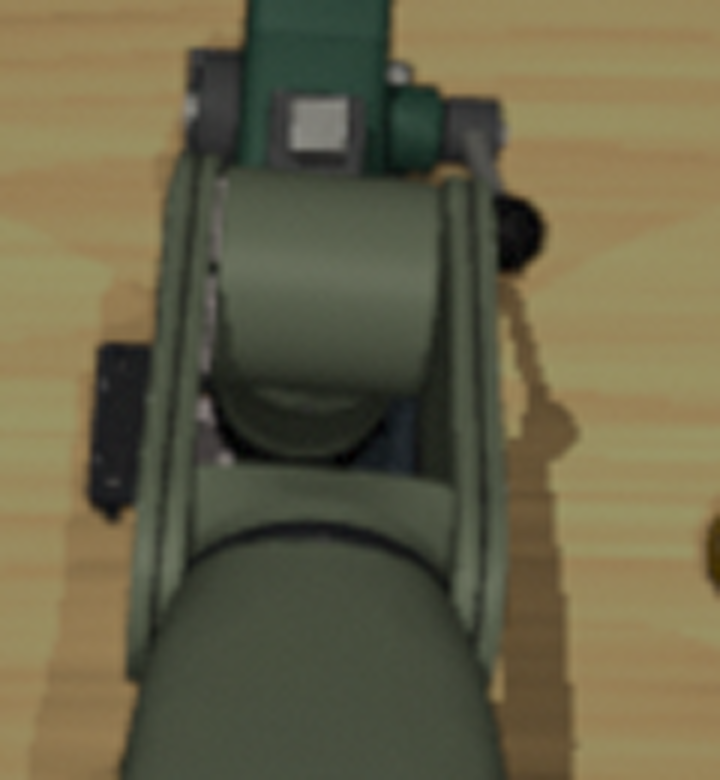

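Stalled at 8 N with the knob at about x=565, so the nest is at about 660, which matches the press origin. Back off and inspect.

servo_tool(
  plan=[
    [[0,0,0],[0,-10,0],0],
    [[-1.4,0,0],[0,-25,0],0],
    [[-2,0,0],[0,-40,-10],0],
    [[-2,0,0],[0,-30,-30],0],
    [[0,0,0],[0,0,-40],0],
    [[0,0,0],[0,0,-40],0],
    [[0,0,0],[0,0,-40],0],
    [[0,0,0],[0,0,-20],0],
    [[0,0,0],[0,0,0],0],
    [[0,0,0],[0,0,0],0],
  ],
)

```text
time_s: 22.75
ee_pos: [434.4, -21.8, 250.1]
ee_rot: [178.6, 0.0, 87.2]
force: [0.2, -1.0, 0.2]
gripper_width: 0.3
```

```bash
python3 - <<'E'
from h import *
st();t=Cam('top');s=Cam('scene');crop(t.img,290,140,120,130,6,'t4.png');w=Cam('wrist');save(w.img,'w15.png');crop(s.img,220,150,120,130,5,'s4.png');st()
E
```

```text
22.75 [434.4 -21.8 250.1] [1.7863e+02 3.0000e-02 8.7230e+01] F [ 0.2 -1.   0.2] w 0.3
22.9 [434.2 -21.8 249.8] [1.7872e+02 2.0000e-02 8.7220e+01] F [-0.4 -0.5 -0.4] w 0.3
```

View pics/t4.png

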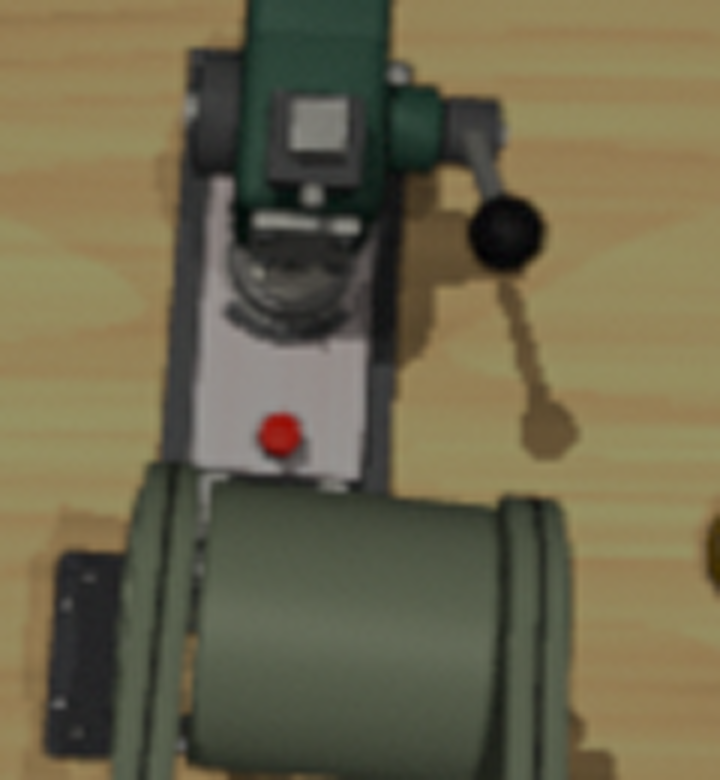

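View pics/s4.png

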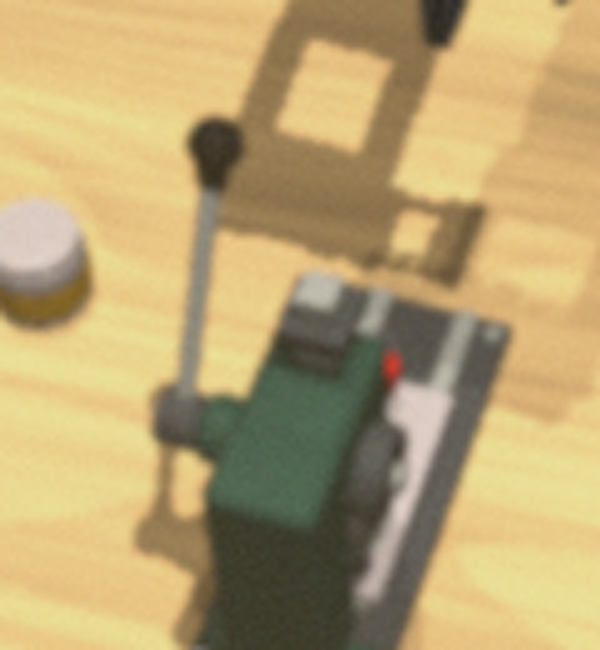

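View pics/w15.png

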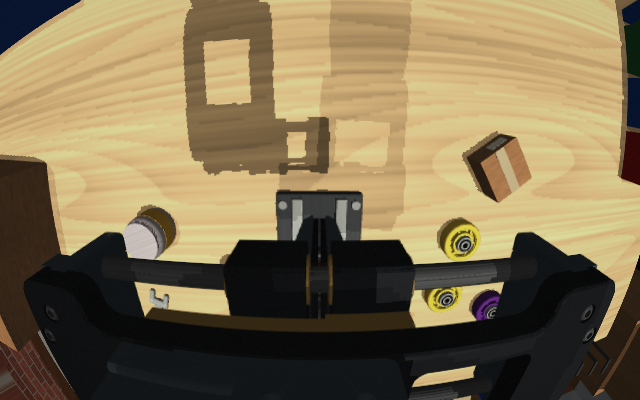

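```bash
python3 - <<'E'
from h import *
t=Cam('top'); st()
print('slide knob',t.plane((290+280/6,140+434/6),74))
rows([(450,-40,330,87.2,2),(530,-106,345,87.2,3)],75,10)
E
```

```text
22.95 [434.2 -21.8 249.9] [1.7872e+02 2.0000e-02 8.7220e+01] F [-0.3  0.3 -0. ] w 0.4
slide knob [564.12291532 -31.40787398  74.        ]
[[[1.3, 0.0, 0.0], [-8.7, 9.2, -39.9], 75], [[0.0, 0.0, 0.0], [-8.7, 8.3, -40.1], 75], [[0.0, 0.0, 0.0], [-20.7, 27.7, -5.0], 75], [[0.0, 0.0, 0.0], [-20.7, 27.7, -5.0], 75], [[0.0, 0.0, 0.0], [-20.7, 27.7, -5.0], 75], [[0, 0, 0], [0, 0, 0], 75], [[0, 0, 0], [0, 0, 0], 75], [[0, 0, 0], [0, 0, 0], 75], [[0, 0, 0], [0, 0, 0], 75], [[0, 0, 0], [0, 0, 0], 75]]
```

servo_tool(
  plan=[
    [[1.3,0,0],[-9,9,-40],75],
    [[0,0,0],[-9,8,-40],75],
    [[0,0,0],[-20,28,-5],75],
    [[0,0,0],[-20,28,-5],75],
    [[0,0,0],[-20,25,-5],75],
    [[0,0,0],[0,0,0],75],
    [[0,0,0],[0,0,0],75],
    [[0,0,0],[0,0,0],75],
    [[0,0,0],[0,0,0],75],
    [[0,0,0],[0,0,0],75],
  ],
)

```text
time_s: 24.2
ee_pos: [527.1, -104.6, 340.8]
ee_rot: [-179.2, -0.1, 87.4]
force: [-0.3, -0.2, 0.2]
gripper_width: 75.2
```

```bash
python3 - <<'E'
from h import *
st();w=Cam('wrist');save(w.img,'w16.png');st()
print(w.proj((606.8,-106.1,316.5)),w.proj((606.8,-90.1,316.5)))
E
```

```text
24.2 [ 527.1 -104.6  340.8] [-1.7922e+02 -1.2000e-01  8.7370e+01] F [-0.3 -0.2  0.2] w 75.2
24.25 [ 527.1 -104.6  340.8] [-1.7922e+02 -1.2000e-01  8.7370e+01] F [ 0.3  0.5 -0.2] w 75.1
[322.76910723 323.39554784] [343.17712898 322.40125764]
```

View pics/w16.png

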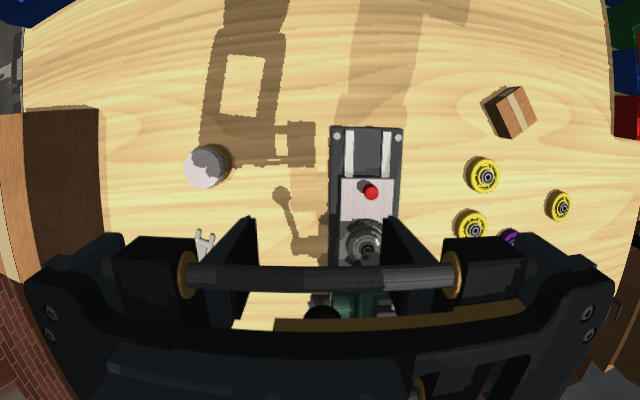

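```bash
python3 - <<'E'
from h import *
st()
rows([(606.7,-107,342,87.2,3),(606.7,-107,297.5,87.2,4)],75,10)
E
```

```text
24.25 [ 527.1 -104.6  340.8] [-1.7922e+02 -1.2000e-01  8.7370e+01] F [ 0.3  0.5 -0.2] w 75.1
[[[-0.8, -0.1, 0.1], [0.4, 26.5, -0.7], 75], [[0.0, 0.0, 0.1], [0.4, 26.5, -0.4], 75], [[0.0, 0.0, 0.1], [0.5, 26.5, -0.4], 75], [[0.0, 0.0, 0.0], [0.0, 0.0, 11.1], 75], [[0.0, 0.0, 0.0], [0.0, 0.0, 11.1], 75], [[0.0, 0.0, 0.0], [0.0, 0.0, 11.1], 75], [[0.0, 0.0, 0.0], [0.0, 0.0, 11.1], 75], [[0, 0, 0], [0, 0, 0], 75], [[0, 0, 0], [0, 0, 0], 75], [[0, 0, 0], [0, 0, 0], 75]]
```

servo_tool(
  plan=[
    [[-0.8,0,0],[0.5,26,-1],75],
    [[0,0,0],[0.5,26,0],75],
    [[0,0,0],[0.5,26,0],75],
    [[0,0,0],[0,0,11],75],
    [[0,0,0],[0,0,11],75],
    [[0,0,0],[0,0,11],75],
    [[0,0,0],[0,0,8],75],
    [[0,0,0],[0,0,0],75],
    [[0,0,0],[0,0,0],75],
    [[0,0,0],[0,0,0],75],
  ],
)

```text
time_s: 25.5
ee_pos: [603.1, -105.9, 299.5]
ee_rot: [180.0, -0.1, 87.4]
force: [-0.5, -0.2, -0.1]
gripper_width: 75.1
```

```bash
python3 - <<'E'
from h import *
st();s=Cam('scene');crop(s.img,220,130,100,100,7,'s5.png');w=Cam('wrist');crop(w.img,220,200,200,140,4,'w17.png')
rows([(606.7,-107,297.5,87.2,1)],75,10)
E
```

```text
25.5 [ 603.1 -105.9  299.5] [ 1.7996e+02 -1.0000e-01  8.7370e+01] F [-0.5 -0.2 -0.1] w 75.1
[[[0.0, -0.1, 0.2], [-1.0, 3.6, 2.1], 75], [[0, 0, 0], [0, 0, 0], 75], [[0, 0, 0], [0, 0, 0], 75], [[0, 0, 0], [0, 0, 0], 75], [[0, 0, 0], [0, 0, 0], 75], [[0, 0, 0], [0, 0, 0], 75], [[0, 0, 0], [0, 0, 0], 75], [[0, 0, 0], [0, 0, 0], 75], [[0, 0, 0], [0, 0, 0], 75], [[0, 0, 0], [0, 0, 0], 75]]
```

View pics/s5.png

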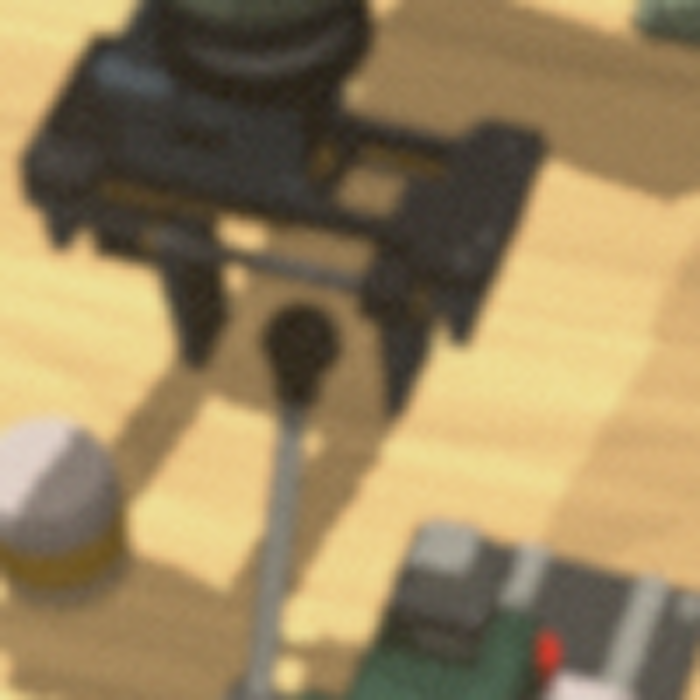

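View pics/w17.png

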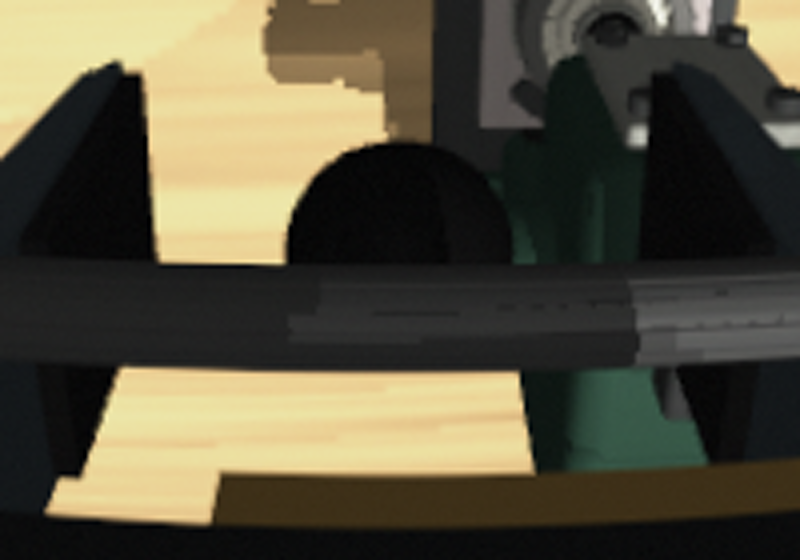

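The ball is centred between the fingers (u≈320, fingers at 257 and 382). Now grip it.

servo_tool(
  plan=[
    [[0,0,0],[0,3,2],75],
    [[0,0,0],[0,0,0],60],
    [[0,0,0],[0,0,0],45],
    [[0,0,0],[0,0,0],25],
    [[0,0,0],[0,0,0],25],
    [[0,0,0],[0,0,0],25],
    [[0,0,0],[0,0,0],25],
    [[0,0,0],[0,0,0],25],
    [[0,0,0],[0,0,0],25],
    [[0,0,0],[0,0,0],25],
  ],
  squeeze=45,
)

```text
time_s: 26.85
ee_pos: [606.7, -105.7, 297.6]
ee_rot: [179.9, -0.1, 87.4]
force: [0.2, -0.0, 0.1]
gripper_width: 30.3
```

```bash
cat >> h.py <<'E'
def lever(q,sh):
    """knob centre world for lever q given shaft world (x,y,z=170), press yaw -2.8deg"""
    a=1.047-q; c,s=np.cos(-.049),np.sin(-.049)
    return np.array([sh[0]-170*np.cos(a)*c, sh[1]-170*np.cos(a)*s, 170+170*np.sin(a)])
E
python3 - <<'E'
from h import *
s=st()
g=np.array(s['ee_pos'])+[0,0,19]; print(g)
sh=[606.8+85*np.cos(.049),-107-85*np.sin(.049)]
for q in np.linspace(0,1.1,12): print(round(q,2),np.round(lever(q,sh)-lever(0,sh),1), np.round(lever(q,sh)-lever(q-.1,sh),1))
E
```

```text
26.85 [ 606.7 -105.7  297.6] [ 1.7992e+02 -1.2000e-01  8.7380e+01] F [ 0.2 -0.   0.1] w 30.3
[ 606.68225443 -105.73942167  316.62808004]
0.0 [0. 0. 0.] [-15.1   0.7  -7.8]
0.1 [-14.3   0.7  -9.2] [-14.3   0.7  -9.2]
0.2 [-27.5   1.3 -19.8] [-13.3   0.7 -10.6]
0.3 [-39.7   1.9 -31.7] [-12.1   0.6 -11.9]
0.4 [-50.6   2.5 -44.7] [-10.9   0.5 -13. ]
0.5 [-60.1   2.9 -58.8] [ -9.5   0.5 -14.1]
0.6 [-68.2   3.3 -73.7] [ -8.1   0.4 -14.9]
0.7 [-74.7   3.7 -89.4] [ -6.6   0.3 -15.7]
0.8 [ -79.7    3.9 -105.6] [ -5.    0.2 -16.2]
0.9 [ -83.     4.1 -122.3] [ -3.3   0.2 -16.7]
1.0 [ -84.7    4.2 -139.2] [ -1.6   0.1 -16.9]
1.1 [ -84.6    4.2 -156.2] [  0.1  -0.  -17. ]
```

servo_tool(
  plan=[
    [[0,0,0],[0,-8.7,5.4],25],
    [[0,0,0],[0,-8.3,6],25],
    [[0,0,0],[0,-8,6.5],25],
    [[0,0,0],[0,-7.6,7],25],
    [[0,0,0],[0,-7.2,7.5],25],
    [[0,0,0],[0,-6.7,8],25],
    [[0,0,0],[0,-6.2,8.3],25],
    [[0,0,0],[0,-5.7,8.6],25],
    [[0,0,0],[0,-5.2,9],25],
    [[0,0,0],[0,-4.7,9.2],25],
  ],
)

```text
time_s: 28.1
ee_pos: [535.9, -102.0, 219.6]
ee_rot: [179.4, -0.1, 87.4]
force: [0.5, 1.2, 4.0]
gripper_width: 29.9
```

```bash
cat >> h.py <<'E'
def leverq():
    s=st(); sh=np.array([606.7+85*np.cos(.049),-105.7-85*np.sin(.049),170])
    p=np.array(s['ee_pos'])-19*R.from_euler('xyz',s['ee_rot'],degrees=True).apply([0,0,1])
    d=p-sh; print('grasp',np.round(p,1),'q',1.047-np.arctan2(d[2],-d[0]),'r',np.hypot(d[0],d[2]))
E
python3 - <<'E'
from h import *
leverq()
E
```

```text
28.1 [ 535.9 -102.   219.6] [ 1.7945e+02 -1.2000e-01  8.7390e+01] F [0.5 1.2 4. ] w 29.9
grasp [ 535.7 -102.   238.6] q 0.6325038774817497 r 170.3405456453208
```

servo_tool(
  plan=[
    [[0,0,0],[0,-4,10],25],
    [[0,0,0],[0,-3.3,10.5],25],
    [[0,0,0],[0,-2.7,11],25],
    [[0,0,0],[0,-2.1,12],25],
    [[0,0,0],[0,-1.5,12],25],
    [[0,0,0],[0,-1,12],25],
    [[0,0,0],[0,-0.5,12],25],
    [[0,0,0],[0,0,10],25],
    [[0,0,0],[0,0,7],25],
    [[0,0,0],[0,0,7],25],
  ],
)

```text
time_s: 29.35
ee_pos: [522.2, -101.3, 132.1]
ee_rot: [178.6, 0.0, 87.4]
force: [-14.6, 3.9, 48.5]
gripper_width: 30.5
```

```bash
python3 - <<'E'
from h import *
leverq()
E
```

```text
29.35 [ 522.2 -101.3  132.1] [178.56   0.    87.44] F [-14.6   3.9  48.5] w 30.5
grasp [ 521.7 -101.3  151.1] q 1.157938605443359 r 170.97418571279434
```

servo_tool(
  plan=[
    [[0,0,0],[0,0,1],25],
    [[0,0,0],[0,0,1],25],
    [[0,0,0],[0,0,1],25],
    [[0,0,0],[0,0,1],25],
    [[0,0,0],[0,0,1],25],
    [[0,0,0],[0,0,1],25],
    [[0,0,0],[0,0,1],25],
    [[0,0,0],[0,0,1],25],
    [[0,0,0],[0,0,1],25],
    [[0,0,0],[0,0,1],25],
  ],
)

```text
time_s: 30.6
ee_pos: [522.3, -101.3, 134.2]
ee_rot: [177.8, 0.1, 87.5]
force: [-1.9, 1.5, 13.0]
gripper_width: 30.4
```

```bash
python3 - <<'E'
from h import *
leverq();s=Cam('scene');crop(s.img,210,120,130,130,5.5,'s6.png');w=Cam('wrist');save(w.img,'w18.png');leverq()
E
```

```text
30.6 [ 522.3 -101.3  134.2] [1.7781e+02 6.0000e-02 8.7500e+01] F [-1.9  1.5 13. ] w 30.4
grasp [ 521.6 -101.2  153.2] q 1.1455258340773034 r 170.8034209791431
30.7 [ 522.3 -101.3  134.2] [1.7781e+02 6.0000e-02 8.7500e+01] F [-1.9  0.7 12.9] w 30.1
grasp [ 521.6 -101.2  153.2] q 1.1454576257588855 r 170.82216288019066
```

View pics/s6.png

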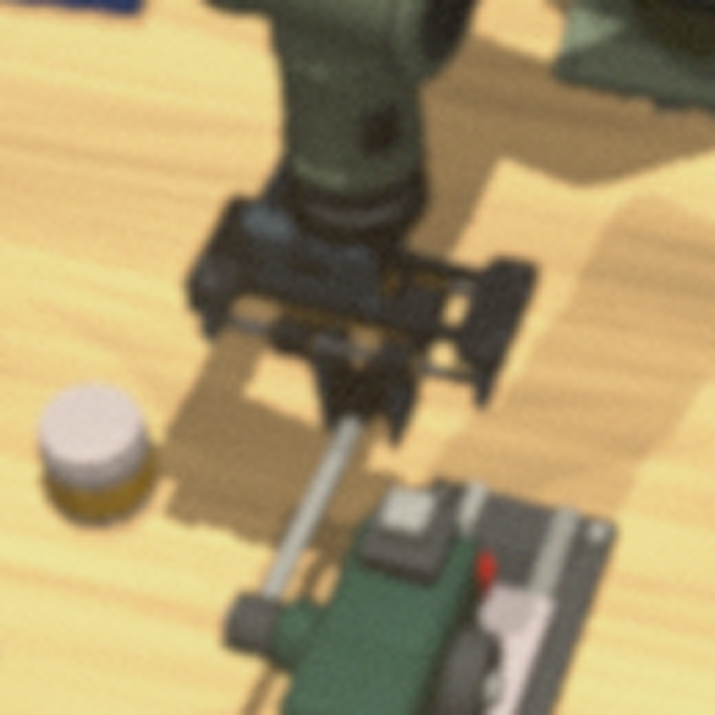

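View pics/w18.png

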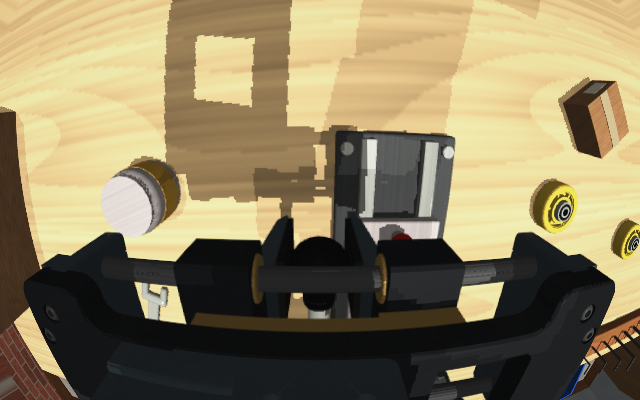

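The lever lies level at its bottom stop, with the ball at (320,270) in the grip and a 48 N reaction at the stop. Now I ease it up slowly.

servo_tool(
  plan=[
    [[0.2,0,0],[0,0,-4],25],
    [[0.2,0,0],[0,0,-6],25],
    [[0.2,0,0],[0,0.4,-7],25],
    [[0.2,0,0],[0,0.8,-7],25],
    [[0.2,0,0],[0,1.2,-7],25],
    [[0.2,0,0],[0,1.6,-7],25],
    [[0.2,0,0],[0,2,-7],25],
    [[0.2,0,0],[0,2.4,-7],25],
    [[0.2,0,0],[0,2.8,-7],25],
    [[0.2,0,0],[0,3.2,-7],25],
  ],
)

```text
time_s: 31.95
ee_pos: [531.5, -101.8, 201.6]
ee_rot: [-179.4, 0.1, 87.5]
force: [-3.4, 0.2, 3.8]
gripper_width: 29.7
```

```bash
python3 - <<'E'
from h import *
leverq()
E
```

```text
31.95 [ 531.5 -101.8  201.6] [-1.7939e+02  5.0000e-02  8.7530e+01] F [-3.4  0.2  3.8] w 29.7
grasp [ 531.7 -101.8  220.6] q 0.7405037317658959 r 167.7416963587816
```

servo_tool(
  plan=[
    [[0,0,0],[0,3,-7.5],25],
    [[0,0,0],[0,3.4,-7.2],25],
    [[0,0,0],[0,3.8,-7],25],
    [[0,0,0],[0,4.2,-6.8],25],
    [[0,0,0],[0,4.5,-6.6],25],
    [[0,0,0],[0,5,-6.3],25],
    [[0,0,0],[0,5.3,-6],25],
    [[0,0,0],[0,5.6,-5.7],25],
    [[0,0,0],[0,5.8,-5.4],25],
    [[0,0,0],[0,6,-5],25],
  ],
)

```text
time_s: 33.2
ee_pos: [581.4, -104.4, 271.0]
ee_rot: [-179.4, 0.1, 87.5]
force: [-3.9, -0.0, 5.0]
gripper_width: 30.0
```

```bash
python3 - <<'E'
from h import *
leverq()
E
```

```text
33.2 [ 581.4 -104.4  271. ] [-1.7942e+02  1.4000e-01  8.7520e+01] F [-3.9 -0.   5. ] w 30.0
grasp [ 581.5 -104.4  290. ] q 0.21845368344074068 r 162.80939293973515
```

servo_tool(
  plan=[
    [[0,0,0],[0,6,-4.7],25],
    [[0,0,0],[0,6,-4.3],25],
    [[0,0,0],[0,5,-3.5],25],
    [[0,0,0],[0,4,-2.5],25],
    [[0,0,0],[0,3,-1.8],25],
    [[0,0,0],[0,2,-1.2],25],
    [[0,0,0],[0,2,-1.2],25],
    [[0,0,0],[0,2,-1.2],25],
    [[0,0,0],[0,2,-1.2],25],
    [[0,0,0],[0,2,-1.2],25],
  ],
)

```text
time_s: 34.45
ee_pos: [607.8, -105.9, 289.7]
ee_rot: [-177.7, 0.1, 87.5]
force: [-6.9, -0.4, 3.2]
gripper_width: 30.2
```

```bash
python3 - <<'E'
from h import *
leverq();s=Cam('scene');crop(s.img,210,120,130,130,5.5,'s7.png');leverq()
E
```

```text
34.45 [ 607.8 -105.9  289.7] [-1.777e+02  1.200e-01  8.748e+01] F [-6.9 -0.4  3.2] w 30.2
grasp [ 608.5 -105.9  308.7] q 0.015743418045571334 r 161.66766632941213
34.5 [ 607.8 -105.9  289.7] [-1.7768e+02  1.1000e-01  8.7480e+01] F [-8.1 -0.5  2.3] w 30.0
grasp [ 608.6 -105.9  308.7] q 0.015662165454981114 r 161.6692834184265
```

View pics/s7.png

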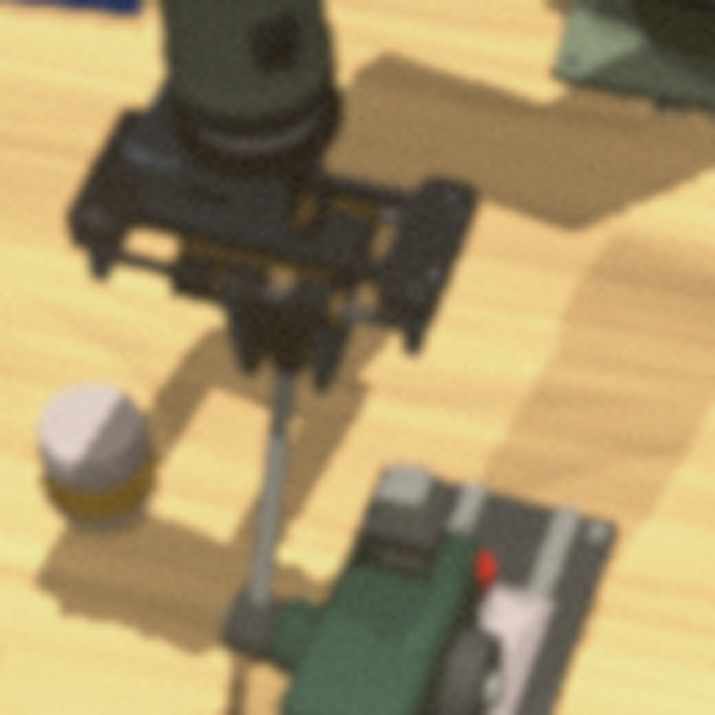

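The lever is back at its top stop: x stalled at 608 against the original 606.7. Release and retreat upward.

servo_tool(
  plan=[
    [[0,0,0],[0,0,0],40],
    [[0,0,0],[0,0,0],75],
    [[0,0,0],[0,0,0],75],
    [[0,0,0],[0,0,0],75],
    [[0,0,0],[0,0,0],75],
    [[0,0,0],[0,0,-20],75],
    [[0,0,0],[0,0,-30],75],
    [[0,0,0],[0,-10,-30],75],
    [[0,0,0],[0,-40,0],75],
    [[0,0,0],[0,-50,0],75],
  ],
)

```text
time_s: 35.75
ee_pos: [513.7, -101.2, 371.4]
ee_rot: [-177.7, 0.0, 87.5]
force: [-1.1, -0.5, 1.1]
gripper_width: 74.7
```

servo_tool(
  plan=[
    [[0,0,0],[20,-50,0],75],
    [[0,0,0],[20,-50,0],75],
    [[0,0,0],[20,-30,0],75],
    [[0,0,0],[0,0,0],75],
    [[0,0,0],[0,0,0],75],
    [[0,0,0],[0,0,0],75],
    [[0,0,0],[0,0,0],75],
    [[0,0,0],[0,0,0],75],
    [[0,0,0],[0,0,0],75],
    [[0,0,0],[0,0,0],75],
  ],
)

```text
time_s: 37.0
ee_pos: [382.8, -35.4, 377.5]
ee_rot: [-177.9, 0.0, 87.4]
force: [-0.1, -0.4, -0.4]
gripper_width: 75.0
```

```bash
python3 - <<'E'
from h import *
st();t=Cam('top');s=Cam('scene');crop(t.img,290,140,120,130,6,'t8.png');crop(s.img,210,120,130,130,5.5,'s8.png');w=Cam('wrist');save(w.img,'w20.png');st()
for c in (t,s):
    hsv=cv2.cvtColor(c.img,cv2.COLOR_RGB2HSV)
    x,y=((350,165) if c is t else (250,165)); m=(hsv[y:y+30,x:x+35,2]<60)
    v,u=np.nonzero(m); print(c.name,u.mean()+x,v.mean()+y,m.sum())
E
```

```text
37.0 [382.8 -35.4 377.5] [-1.7792e+02  4.0000e-02  8.7360e+01] F [-0.1 -0.4 -0.4] w 75.0
37.15 [382.7 -35.3 377.6] [-1.7794e+02  5.0000e-02  8.7370e+01] F [ 0.2 -0.4  0.1] w 74.9
top 361.2570621468927 177.05649717514123 354
scene 261.0 181.5 2
```

View pics/t8.png

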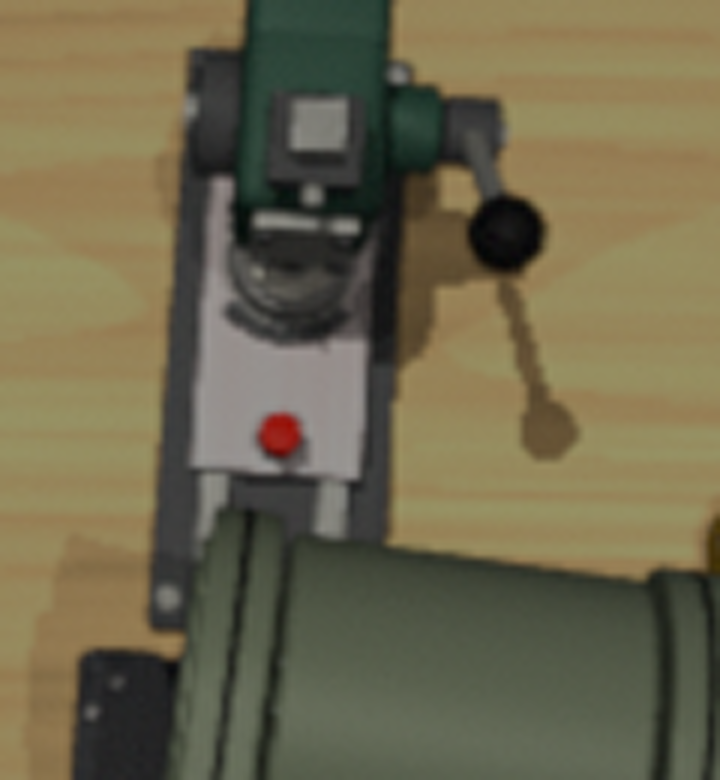

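View pics/s8.png

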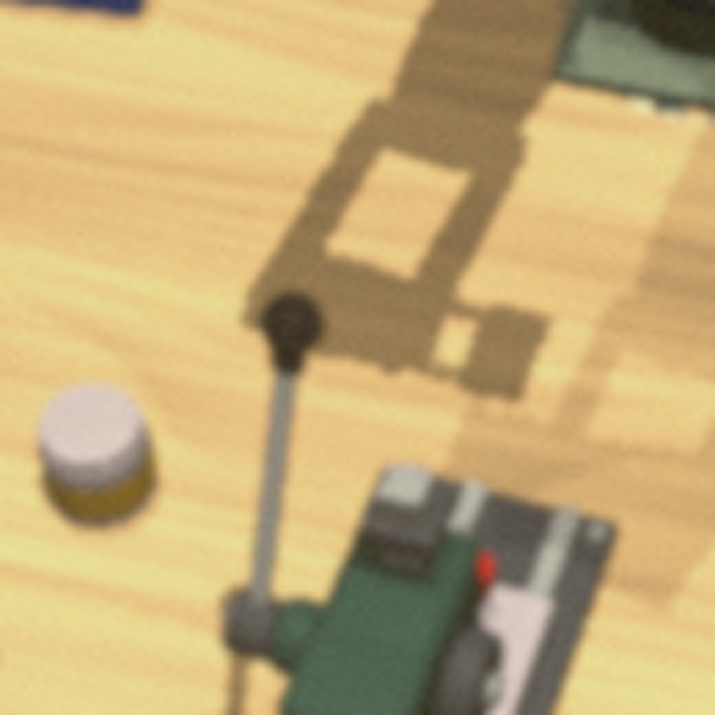

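View pics/w20.png

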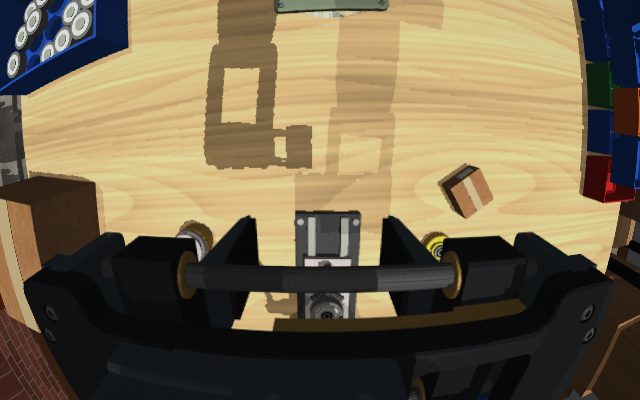

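```bash
python3 - <<'E'
import cv2
i=cv2.imread('pics/w20.png')[250:330,280:380]; cv2.imwrite('pics/w20c.png',cv2.resize(i,None,fx=7,fy=7,interpolation=2))
E
```

```text
(no output)
```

View pics/w20c.png

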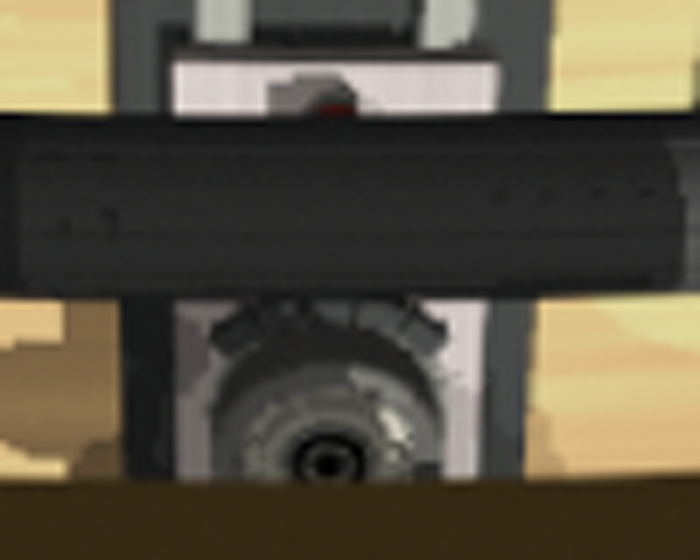

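The wheel is in the nest, and its bearing at (327,316) no longer stands proud. Slide and lever are in their end positions and the robot is clear, so I hand the job in.

```bash
python3 - <<'E'
from workcell import env
print(env.job_done())
E
```

```text
the job is handed in; nothing more can be done
None
```

I set the wheel bearing-up in the nest, pushed the slide back to its stop and pulled the lever fully down. I then eased the lever back up while still holding it, released it and handed the job in at about 37 s.

**What the last checks showed**
- **Slide:** it stalled at about 8 N and stayed there. The knob measured x = 564, where about 565 was expected for home.
- **Lever down:** it stopped hard with about 48 N of reaction. The grip slipped about 8 mm down the ball while pressing. Corrected for that slip, the lever was at 1.1 rad; uncorrected, the arm pose read 1.16.
- **Lever up:** it rose at roughly 0.4 rad/s on average and is back at its original image position.
- **Wheel:** it sits in the nest under the ram.
- **Bystanders:** the arm never went near the tin, the carton or the spanner. I did not measure their positions again at the end.
- **Robot:** the gripper is clear and touching nothing.

**Not measured directly:** I could not measure the bearing's depth. That it is pressed flush rests on the lever reaching its bottom stop and on a coarse wrist-camera view in which it no longer stands proud.

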